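# Set a camshaft up under the dial indicator

### The job

Set the camshaft up for its cam lift check: lay it in the two V-blocks of the rotary index plate with its gear between them, then turn the plate by its knob until its rim notch clicks onto the spring roller and the cam lobe next to the gear is under the dial indicator, and only then slide the indicator down onto the lobe until its plunger is pushed in about 4 mm of its 10 mm. Treat the parts gently: pick the camshaft up by its gear with a light grip (40 N at most), set it down without dropping or knocking it, never run the plunger to its end stop, and leave the other parts on the bench alone.

Things in the scene. Friction and masses are not known exactly. Their poses are not given: they have to be found in the camera images.
- camshaft: Loose steel camshaft, 0.42 kg, 112 mm long, leaning on the bench on the rim of its timing gear and on its tail. Origin: on the bench beneath it at the start. For its geometry use gear.
- gear (a point): Centre of the camshaft gear. y runs along the shaft from tail to gear, z square to it (up once level; at the start the shaft tilts 19 degrees, gear end high). Gear: 72 mm diameter, 10 mm thick (y -5 to 5). Stub to y +25, shaft 14 to 25 mm thick to its tail at y -87; cam lobes at y -31 to -19 and -57 to -45, 17 mm high at most. Grip the gear across its faces near the top.
- fixture: Gauging fixture, heavy, fixed: grey base 250 x 335 mm, 16 mm high, origin at its underside below the plate's axis. In its frame the plate's axis is at x 0, y 0, the round column (24 mm, 252 mm high) at x 30, y 165 mm.
- plate_turn (a joint): Angle of the round index plate (240 mm diameter, top 42 mm above the bench), rad; grows as it turns clockwise seen from above. 0: V-blocks on the fixture's -x side. 1.571: a spring roller drops into the rim notch, V-blocks under the indicator. It is stiff enough to stay where it is left; the click needs some 8 N at the knob.
- plate_knob (a point): Middle of the plate's black turning knob, 22 mm diameter, 29 mm high, upright, 100 mm from the plate's axis, 33 mm above the plate; moves with the plate. Axes are those of the plate.
- index_plate: Round index plate, 240 mm across, with two dark V-blocks (8 mm thick, 90 degree Vs, 32 mm wide at their tops, 46 mm high) screwed 96 mm apart on it near its rim. Origin on its axis, 12 mm below its top; in its frame the line of the Vs is at x -75 mm, along y.
- gear_seat (a point): Where the gear's centre lies once the shaft rests in both Vs: 42 mm above the plate's top, in the plate's frame at x -75, y +31 mm; the V-blocks are at y +18 and -78 mm from here. y is the shaft's direction from tail to gear. The seated gear clears the plate by 6 mm, and the nearer V-block by 9 mm.
- carriage_slide (a joint): How far the indicator's carriage has been slid down the column, m: 0 at the top, 0.070 lowest. It stays where it is left (about 8 N of friction). With the seated camshaft below it the plunger touches the lobe at about 0.050; until 0.020 the plunger passes over the gear.
- carriage_knob (a point): Middle of the black knob that moves the carriage: 22 mm diameter, 32 mm high, upright on a rod 80 mm from the column towards the robot.
- carriage: Carriage on the column, carrying the dial indicator: a 58 mm round dial facing the robot, stem and plunger pointing down. Origin: on the column's axis, at the dial's height. One turn of the needle is 10 mm of plunger.
- plunger_travel (a joint): How far the indicator's sprung plunger is pushed in, m: 0 free, 0.010 end stop.
- plunger_tip (a point): Lowest point of the plunger.
- piston_rod: Bystander: loose aluminium piston with its rod, 170 mm long, lying on its side.
- spark_plug: Bystander: loose spark plug, 76 mm long, lying to the right of the fixture.
- spanner_b: Bystander: loose spanner, 127 mm long, lying to the left of the fixture.

How it is judged:
On the way, in this order (a step that is already met when the one before it is completed fails the run):
1. the camshaft lies in both V-blocks, gear at its seat, and is let go (x of gear in the frame of gear_seat between -0.004 and 0.004 m and y of gear in the frame of gear_seat between -0.008 and 0.008 m and z of gear in the frame of gear_seat between -0.004 and 0.004 m and angle between the y axis of gear and the y axis of gear_seat, either way round below 0.06 rad and contact force between the fingers and camshaft below 0.1 N), for 0.2 s.
2. the plate is turned to its click position with the camshaft still in the V-blocks and the plunger still free (x of gear in the frame of gear_seat between -0.004 and 0.004 m and y of gear in the frame of gear_seat between -0.008 and 0.008 m and z of gear in the frame of gear_seat between -0.004 and 0.004 m and angle between the y axis of gear and the y axis of gear_seat, either way round below 0.06 rad and value of joint plate_turn between 1.531 and 1.611 rad and value of joint plunger_travel below 0.001 m), for 0.2 s.
At the end, for the whole second after the job is handed in: The camshaft rests in both V-blocks (gear centre within 4 mm across and in height, 8 mm along), the plate is within 0.04 rad of its click position, the plunger is pushed in 2 to 6 mm by the lobe, and the camshaft is free and at rest (all of step 1 and value of joint plate_turn between 1.531 and 1.611 rad and value of joint plunger_travel between 0.002 and 0.006 m and linear speed of camshaft below 0.01 m/s); the robot touches nothing.
It fails at once if the camshaft gripped with more than 50 N a finger (100 N over both) (contact force between the fingers and camshaft above 100 N).
It fails at once if the camshaft knocked or pressed onto the fixture with more than 25 N (contact force between fixture and camshaft above 25 N).
It fails at once if the indicator pressed on the camshaft with more than 8 N (contact force between carriage and camshaft above 8 N).
It fails at once if the piston, spark plug or spanner moved by more than 20 mm (distance of any of piston_rod, spark_plug, spanner_b from where it was at the start of the episode above 0.02 m).
It fails at once if the camshaft let fall (moving faster than 0.25 m/s with no finger on it) (linear speed of camshaft above 0.25 m/s and contact force between the fingers and camshaft below 0.1 N).
It also fails if it takes over 72 s, if anything falls off the work surface, if the arm or the gripper's body presses on something with over 40 N, if the wrist force passes 120 N, or if a joint passes its speed limit or range.

### The arm

A 6-joint arm with a two-finger parallel gripper is mounted at the origin on a cart in front of the work surface, level with it; the furniture and walls round the work are solid. World frame = base frame: x ahead of the robot, y to its left, z up, the work surface at z = 0. Lengths are in m, angles in rad, forces in N, time in s.
With the tool pointing down it reaches from about 0.425 to 0.95 m from the base axis. Payload 3.5 kg.
Tool frame: the origin (TCP) lies midway between the tips of the shut fingers; the grasp point (between the pads) lies 19 mm behind it; z points along the fingers, y is the line along which they close (so a half turn about z gives the same grasp; the last joint's range is limited). The gripper opens to 85 mm and grips with 20 to 120 N. Pads are 22 mm wide; open, the fingers measure 114 mm over their backs; the gripper's body (76 mm by 85 mm) begins 54 mm behind the grasp point. The pads swing forward as they close: fully open they stand 13 mm farther back than shut.
Start: joints at [0.968, 0.286, 1.577, -0, 1.279, -0.15], TCP at [0.295, 0.607, 0.231] pointing down, gripper open.
Joint ranges: [-2.77, 2.77], [-0.9, 2.22], [0.21, 2.48], [-1.53, 4.67], [0.24, 2.81], [-2.84, 2.84]. Speed limits (rad/s): [2.79, 2.79, 3.14, 3.14, 3.14, 3.14].

### API

Orientations are given as a unit quaternion [x, y, z, w].
In Python, from plant import ctrl gives the robot as it stands.
- The arm moves only by the tool move_arm, never from a script. Its argument "plan" is a list of rows, each an object of numbers: "x", "y", "z": the shift along the tool's x, y, z in m; "yaw": the turn about the tool's z in rad; "fingers": the closure, from 0 (fully open) to 1 (shut). In form: [{"x": .., "y": .., "z": .., "yaw": .., "fingers": ..}, ...]. A call has 1 to 5 rows; each row is the pose to reach, as a shift and turn from the pose commanded when the call began, along the tool's axes at that moment; what a row does not reach only later rows make up. A row lasts 1/10 s, in which the tool goes at most 50 mm and 8.59 degrees, less where a joint would pass 70% of its speed; a pose out of reach is approached as far as the arm can. A call with a gripper value outside its range is refused whole. The fingers move at their own pace and stop on an object; "force" is the grip in N (left out, the last holds). Time passes only in rows, so rows that repeat a pose let the fingers close. It gives the time, the measured TCP pose, the force, the opening and the grip force at its end, in the units of the state.
- ctrl.get_state(): the state, without advancing time (a new reading comes with each control period).
- ctrl.read_camera(name): name is "scene" or "top" or "wrist"; returns the picture (480x640x3 uint8, red, green, blue); there is no depth.
- ctrl.camera_model(name): a dict with "intrinsics" (3x3 intrinsics, pixels), "cam_to_world" (4x4, takes a point from camera to world coordinates); the wrist camera has in their place "tool_from_camera" (4x4, takes a point from camera to tool coordinates, whose origin is the TCP and whose axes are the flange's). Camera axes: x right, y up, looking along -z (the intrinsics and any distortion apply to the point x, -y, -z); pixel columns grow to the right and rows downward; lengths in m; the calibration is good to about 2 mm. A picture is of the moment at which its call begins: read the wrist's pose just before it. camera_model takes no time and is no camera call.
- ctrl.sign_off(): hands the job in; it is judged then, once.
The state is a dict: "time": time; "qpos": joint angles; "dq": joint speeds; "joint_efforts": joint torques, N m; "eef_pos": TCP position; "tcp_rot": TCP orientation; "contact_force": force on the tool from outside, world axes, zero at the start; "wrist_torque": the same for the moment, N m; "opening": opening from 0.0 (shut) to 1.0 (fully open); "finger_force": force on a finger pad.
Only numpy, scipy, OpenCV 4.12 (cv2) and the standard library are available. Lean on these libraries where they do the work, as an engineer would, in place of code of your own. Each camera call takes 0.05 s, during which the arm holds its last target. There are 200 camera calls.

## Working session

There is one attempt and no reset: what is moved stays moved. The work goes in short steps, Python scripts to look and compute and a tool call to move; the robot and the scene stay as the last step left them, time stands still between calls to the robot, and variables do not carry over. Pictures are saved under pics/ and viewed, at most 10 in all, crops included, and the job is handed in when it is done.

Besides the shell and the picture viewer there is one more tool, called after ">>>" as name([rows], argument=value, ...), one row to a line, values as JSON. move_arm: Moves the arm, as the interface text tells. Its arguments: {"type":"object","properties":{"plan":{"type":"array"},"force":{"type":"number"}},"required":["plan"]}

```bash
mkdir -p pics; ls; cat > h.py <<'E'
import numpy as np, cv2
from plant import ctrl
from scipy.spatial.transform import Rotation as R
def snap(n,f):
    s=ctrl.get_state(); im=ctrl.read_camera(n); cv2.imwrite('pics/'+f,im[:,:,::-1]); return s,im
def cam(n,s=None):
    m=ctrl.camera_model(n); K=np.array(m['intrinsics'])
    if n=='wrist':
        T=np.eye(4);T[:3,:3]=R.from_quat(s['tcp_rot']).as_matrix();T[:3,3]=s['eef_pos'];T=T@np.array(m['tool_from_camera'])
    else: T=np.array(m['cam_to_world'])
    return K,T
def plane(KT,uv,z):
    K,T=KT; d=np.linalg.inv(K)@np.array([uv[0],uv[1],1.]); d=T[:3,:3]@np.array([d[0],-d[1],-d[2]]); o=T[:3,3]
    return o+d*(z-o[2])/d[2]
def proj(KT,p):
    K,T=KT; q=T[:3,:3].T@(np.array(p)-T[:3,3]); q=K@np.array([q[0],-q[1],-q[2]]); return q[:2]/q[2]
def tri(a,ua,b,ub):
    A=[];B=[]
    for (K,T),u in((a,ua),(b,ub)):
        d=np.linalg.inv(K)@np.array([u[0],u[1],1.]); d=T[:3,:3]@np.array([d[0],-d[1],-d[2]]);d/=np.linalg.norm(d)
        P=np.eye(3)-np.outer(d,d);A.append(P);B.append(P@T[:3,3])
    return np.linalg.lstsq(np.vstack(A),np.hstack(B),rcond=None)[0]
E
python3 - <<'E'
from h import *
s,_=snap('scene','s0.png'); snap('top','t0.png'); print(s)
for n in('scene','top','wrist'): print(n,ctrl.camera_model(n))
E
```

```text
pics
{'time': 0.0, 'qpos': array([ 9.67993741e-01,  2.87201166e-01,  1.57819936e+00, -2.67860259e-05,
        1.27856844e+00, -1.49997999e-01]), 'dq': array([-1.66738750e-03, -5.44892282e-05, -2.96359887e-03, -3.63160545e-04,
       -7.48890118e-04, -2.01209569e-03]), 'joint_efforts': array([ 1.63016884e-03, -4.05979121e+01, -2.92626053e+01, -4.43257591e-06,
        5.77632964e-03,  6.62724148e-06]), 'eef_pos': array([0.29490472, 0.60643676, 0.22991139]), 'tcp_rot': array([ 2.24469157e-01,  9.74480470e-01, -1.10968986e-03, -4.24813364e-04]), 'contact_force': array([ 0.11301293, -1.01377725,  0.06217663]), 'wrist_torque': array([-0.02485879, -0.01589861, -0.04242353]), 'finger_force': 0.0, 'opening': 1.0000409690601533}
scene {'intrinsics': array([[504.52182218,   0.        , 320.92672013],
       [  0.        , 504.52182218, 238.8090891 ],
       [  0.        ,   0.        ,   1.        ]]), 'cam_to_world': array([[ 0.78342651,  0.48015484, -0.39458108,  0.06359756],
       [-0.62148035,  0.60756627, -0.4945962 , -0.52464603],
       [ 0.00225139,  0.63270416,  0.77439032,  1.0330465
[... 340 characters left out ...]
0.00642745, -0.01878239,  0.0246679 ],
       [-0.01902243,  0.03958162,  0.99903526,  1.48705744],
       [ 0.        ,  0.        ,  0.        ,  1.        ]])}
wrist {'intrinsics': array([[339.05010852,   0.        , 323.90093946],
       [  0.        , 339.05010852, 233.2008654 ],
       [  0.        ,   0.        ,   1.        ]]), 'tool_from_camera': array([[ 1.82787437e-03,  9.61153389e-01,  2.76008736e-01,
         6.99789043e-02],
       [ 9.99998292e-01, -1.68127213e-03, -7.67768631e-04,
        -9.00161899e-04],
       [-2.73897625e-04,  2.76009668e-01, -9.61154820e-01,
        -1.42767576e-01],
       [ 0.00000000e+00,  0.00000000e+00,  0.00000000e+00,
         1.00000000e+00]])}
```

View pics/s0.png

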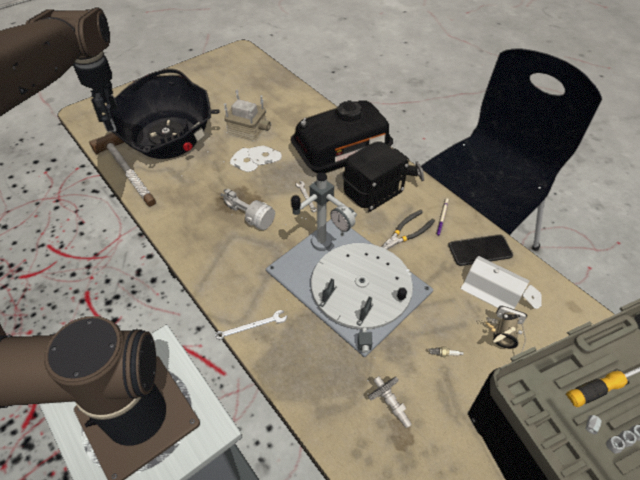

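View pics/t0.png

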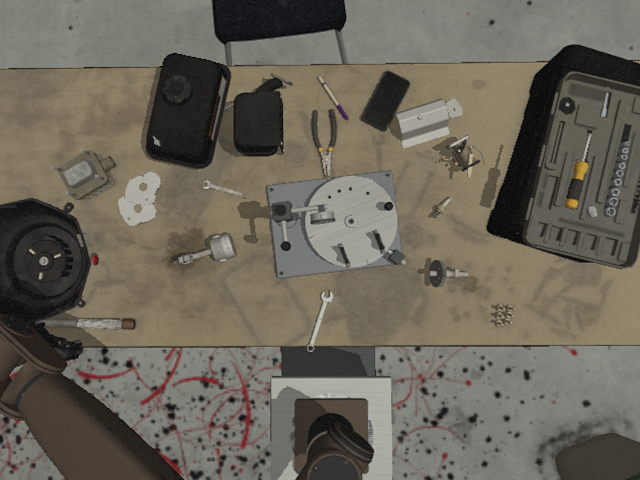

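The scene view shows the fixture with its plate at (362,283). The column is at (322,215), the V-blocks at (327,290) and (365,308), and the plate knob at (401,294). The camshaft gear is at (380,388) with its tail at (405,422). In the top view the plate axis is at (350,222), the V-blocks at (343,254) and (378,240), the plate knob at (389,207) and the carriage knob at (286,246). The gear is at (436,272) and the tail at (467,273).

```bash
python3 - <<'E'
from h import *
T=cam('top');S=cam('scene')
for n,u,z in(('axis',(350,222),.042),('knob',(389,207),.089),('V1',(343,254),.088),('V2',(378,240),.088),('gear',(436,272),.05),('tail',(467,274),.01),('stub',(425,272),.045),('col',(280,210),.252),('spanner',(327,295),.0)):
    print(n,plane(T,u,z).round(4))
print('knob',tri(T,(389,206),S,(401,293)),'ck',tri(T,(286,246),S,(296,203)),'gear',tri(T,(436,272),S,(380,388)))
E
```

```text
axis [ 0.5563 -0.0525  0.042 ]
knob [ 0.5899 -0.1479  0.089 ]
V1 [ 0.4728 -0.0319  0.088 ]
V2 [ 0.5073 -0.1197  0.088 ]
gear [ 0.4259 -0.2709  0.05  ]
tail [ 0.4195 -0.3602  0.01  ]
stub [ 0.4259 -0.2438  0.045 ]
col [0.5689 0.1138 0.252 ]
spanner [0.3655 0.0079 0.    ]
knob [ 0.59358902 -0.14943587  0.07796187] ck [0.49083898 0.10108751 0.23114741] gear [ 0.42403204 -0.2734476   0.03128457]
```

```bash
cat >> h.py <<'E'
def ang(s): y=R.from_quat(s['tcp_rot']).as_matrix()[:,1]; return np.degrees(np.arctan2(y[1],y[0]))
def legs(pts,a=None,p=None):
    """pts: (x,y,z,angle of tool y) world waypoints, one call each; prints tool shifts"""
    s=ctrl.get_state(); p=np.array(s['eef_pos'] if p is None else p); a=ang(s) if a is None else a
    for q in pts:
        d=np.array(q[:3])-p; t=np.radians(a); ty=np.array([np.cos(t),np.sin(t)]); tx=np.array([-np.sin(t),np.cos(t)])
        print('x %.4f y %.4f z %.4f yaw %.4f'%(d[:2]@tx,d[:2]@ty,-d[2],np.radians(a-q[3])),'dist %.3f'%np.linalg.norm(d))
        p=np.array(q[:3]); a=q[3]
E
python3 - <<'E'
from h import *
legs([(.36,.48,.36,64),(.46,.26,.36,50),(.48,.02,.36,10),(.46,-.2,.32,-32),(.43,-.29,.26,-74),(.43,-.29,.26,-86)])
s=ctrl.get_state();print(ang(s),R.from_quat(s['tcp_rot']).as_matrix()[:,0])
E
```

```text
x -0.1139 y -0.0853 z -0.1300 yaw 0.0010 dist 0.193
x -0.1863 y -0.1539 z -0.0000 yaw 0.2443 dist 0.242
x -0.1696 y -0.1710 z -0.0000 yaw 0.6981 dist 0.241
x -0.2132 y -0.0579 z 0.0400 yaw 0.7330 dist 0.224
x -0.0922 y 0.0223 z 0.0600 yaw 0.7330 dist 0.112
x 0.0000 y 0.0000 z -0.0000 yaw 0.2094 dist 0.000
64.05724814432445 [-8.99231254e-01  4.37473484e-01  3.20996724e-04]
```

>>> move_arm([
  {"x":-0.114,"y":-0.085,"z":-0.13,"yaw":0,"fingers":0},
  {"x":-0.114,"y":-0.085,"z":-0.13,"yaw":0,"fingers":0},
  {"x":-0.114,"y":-0.085,"z":-0.13,"yaw":0,"fingers":0},
  {"x":-0.114,"y":-0.085,"z":-0.13,"yaw":0,"fingers":0},
  {"x":-0.114,"y":-0.085,"z":-0.13,"yaw":0,"fingers":0},
])

```text
time: 0.6
eef_pos: [0.3634, 0.4792, 0.3675]
tcp_rot: [0.226, 0.974, 0.004, 0.003]
contact_force: [0.4, -0.8, -0.0]
opening: 1.001
finger_force: 0.0
```

>>> move_arm([
  {"x":-0.186,"y":-0.154,"z":0,"yaw":0.244,"fingers":0},
  {"x":-0.186,"y":-0.154,"z":0,"yaw":0.244,"fingers":0},
  {"x":-0.186,"y":-0.154,"z":0,"yaw":0.244,"fingers":0},
  {"x":-0.186,"y":-0.154,"z":0,"yaw":0.244,"fingers":0},
  {"x":-0.186,"y":-0.154,"z":0,"yaw":0.244,"fingers":0},
])

```text
time: 1.1
eef_pos: [0.4606, 0.2591, 0.3598]
tcp_rot: [0.341, 0.94, -0.001, -0.001]
contact_force: [0.4, 0.9, -0.4]
opening: 0.999
finger_force: 0.0
```

>>> move_arm([
  {"x":-0.17,"y":-0.171,"z":0,"yaw":0.698,"fingers":0},
  {"x":-0.17,"y":-0.171,"z":0,"yaw":0.698,"fingers":0},
  {"x":-0.17,"y":-0.171,"z":0,"yaw":0.698,"fingers":0},
  {"x":-0.17,"y":-0.171,"z":0,"yaw":0.698,"fingers":0},
  {"x":-0.17,"y":-0.171,"z":0,"yaw":0.698,"fingers":0},
])

```text
time: 1.6
eef_pos: [0.4807, 0.0188, 0.3599]
tcp_rot: [0.644, 0.765, -0.0, -0.001]
contact_force: [-0.2, 0.4, -0.4]
opening: 0.999
finger_force: 0.0
```

```bash
python3 - <<'E'
from h import *
s,_=snap('wrist','w1.png')
np.save('s1.npy',s,allow_pickle=True)
T=cam('wrist',s)
for p in((.556,-.052,.042),(.4728,-.0319,.088),(.5073,-.12,.088),(.59,-.148,.088),(.424,-.273,.03)): print(proj(T,p))
E
```

```text
[367.90896759 246.66531185]
[311.56227195 232.49943128]
[326.26055869 298.72136802]
[381.74263741 326.25085988]
[259.16716753 358.54746797]
```

>>> move_arm([
  {"x":-0.213,"y":-0.058,"z":0.04,"yaw":0.733,"fingers":0},
  {"x":-0.213,"y":-0.058,"z":0.04,"yaw":0.733,"fingers":0},
  {"x":-0.213,"y":-0.058,"z":0.04,"yaw":0.733,"fingers":0},
  {"x":-0.213,"y":-0.058,"z":0.04,"yaw":0.733,"fingers":0},
  {"x":-0.213,"y":-0.058,"z":0.04,"yaw":0.733,"fingers":0},
])

```text
time: 2.15
eef_pos: [0.4603, -0.2015, 0.3187]
tcp_rot: [0.876, 0.482, -0.001, -0.001]
contact_force: [0.5, 0.1, -0.4]
opening: 1.0
finger_force: 0.0
```

>>> move_arm([
  {"x":-0.092,"y":0.022,"z":0.06,"yaw":0.733,"fingers":0},
  {"x":-0.092,"y":0.022,"z":0.06,"yaw":0.733,"fingers":0},
  {"x":-0.092,"y":0.022,"z":0.06,"yaw":0.733,"fingers":0},
  {"x":-0.092,"y":0.022,"z":0.06,"yaw":0.733,"fingers":0},
  {"x":-0.092,"y":0.022,"z":0.06,"yaw":0.733,"fingers":0},
])

```text
time: 2.65
eef_pos: [0.4309, -0.2886, 0.259]
tcp_rot: [0.991, 0.137, -0.001, -0.002]
contact_force: [0.3, 0.5, -0.1]
opening: 1.001
finger_force: 0.0
```

>>> move_arm([
  {"x":0,"y":0,"z":0,"yaw":0.21,"fingers":0},
  {"x":0,"y":0,"z":0,"yaw":0.21,"fingers":0},
  {"x":0,"y":0,"z":0,"yaw":0.21,"fingers":0},
])

```text
time: 2.95
eef_pos: [0.4314, -0.2881, 0.2599]
tcp_rot: [0.999, 0.036, -0.001, -0.001]
contact_force: [-0.4, -1.2, 0.1]
opening: 1.003
finger_force: 0.0
```

```bash
python3 - <<'E'
from h import *
s,_=snap('wrist','w2.png')
np.save('s2.npy',s,allow_pickle=True); print(s['eef_pos'],ang(s))
E
```

```text
[ 0.43141165 -0.28809058  0.2599179 ] -85.88422120562218
```

View pics/w2.png

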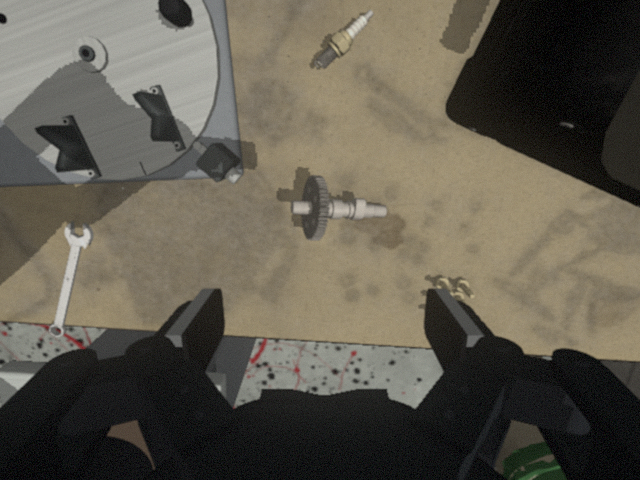

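View pics/w1.png

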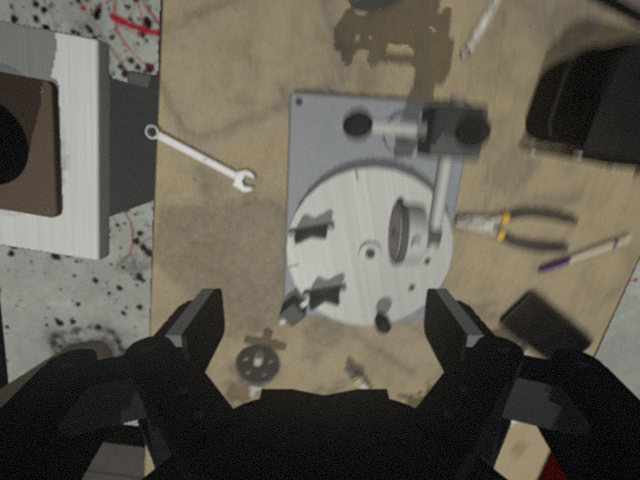

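w2: camshaft with the gear rim at (302–330, 175–240), the stub tip near (292,208) and the tail tip near (386,211). w1: plate centred near (370,247), V-blocks at (312,229) and (325,291), knob at (382,322).

```bash
python3 - <<'E'
from h import *
s=np.load('s2.npy',allow_pickle=True).item(); im=cv2.imread('pics/w2.png'); T=cam('wrist',s)
c=im[165:255,280:400]; cv2.imwrite('pics/c2.png',cv2.resize(c,None,fx=6,fy=6,interpolation=cv2.INTER_CUBIC))
for u in((292,208),): 
  a=plane(T,(292,208),.0438);b=plane(T,(386,211),.0074);v=a-b;print(a,b,np.linalg.norm(v),np.degrees(np.arctan2(v[1],v[0])))
s1=np.load('s1.npy',allow_pickle=True).item(); im=cv2.imread('pics/w1.png')
cv2.imwrite('pics/c1.png',cv2.resize(im[150:350,270:470],None,fx=3,fy=3,interpolation=cv2.INTER_CUBIC))
E
```

```text
[ 0.42346613 -0.2545897   0.0438    ] [ 0.42022632 -0.36336113  0.0074    ] 0.1147461559896414 88.29392333245694
```

View pics/c2.png

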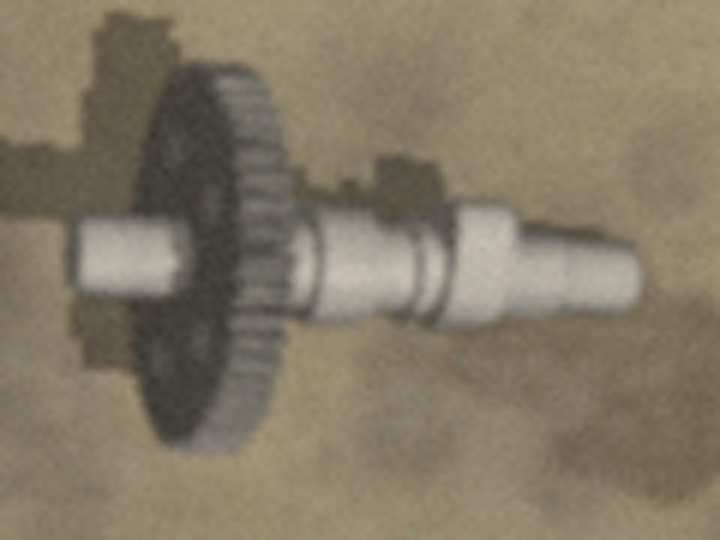

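View pics/c1.png

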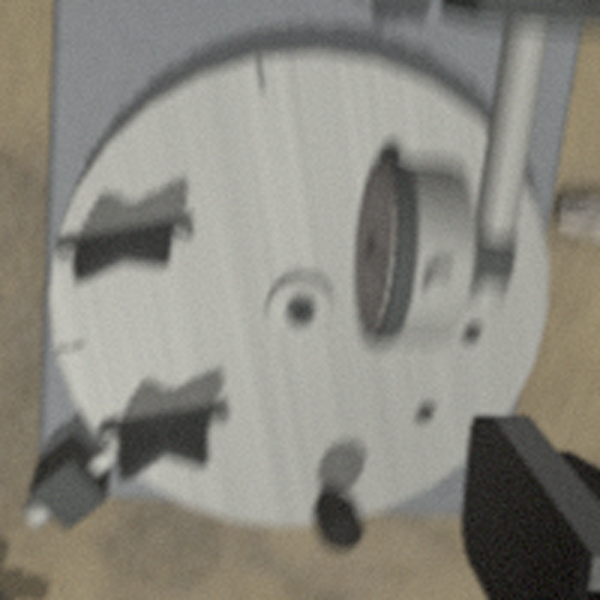

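```bash
cat > g.py <<'E'
from h import *
def model(g,h,T):
    t=np.radians(19);h=np.radians(h);hv=np.array([np.cos(h),np.sin(h),0]);up=np.array([0,0,1.]);ax=hv*np.cos(t)+up*np.sin(t);az=-hv*np.sin(t)+up*np.cos(t);sx=np.cross(ax,az)
    f=lambda y,a,r: proj(T,np.array(g)+ax*y+r*(np.cos(a)*az+np.sin(a)*sx))
    A=np.linspace(0,6.283,60)
    for y,r in((.025,.0065),(.005,.036),(-.005,.036),(-.087,.0055)):
        P=np.array([f(y,a,r) for a in A]); print(y,'cols %.1f %.1f rows %.1f %.1f'%(*np.sort(P[:,0])[[0,-1]],*np.sort(P[:,1])[[0,-1]]))
E
python3 - <<'E'
from g import *
s=np.load('s2.npy',allow_pickle=True).item();T=cam('wrist',s)
model((.4227,-.2797,.0357),88.3,T)
s1=np.load('s1.npy',allow_pickle=True).item();W=cam('wrist',s1)
f=lambda c:(270+c[0]/3,150+c[1]/3)
A=(.556,-.052,.042)
C=plane(W,f((300,290)),.042);print('c',C)
for n,c,z in(('V1L',(72,278),.042),('V1R',(168,262),.042),('V2L',(125,475),.042),('V2R',(207,465),.042),('V1tl',(62,242),.088),('V1tr',(188,230),.088),('V2tl',(107,425),.088),('V2tr',(225,410),.088),('knobtop',(337,520),.0895),('base',(55,0),.016),('base',(38,470),.016)): print(n,plane(W,f(c),z).round(4))
m=np.linspace(0,6.28,60);P=np.array([proj(W,(.556+.12*np.cos(a),-.052+.12*np.sin(a),.042)) for a in m]);print(P.min(0),P.max(0),'seen',f((50,50)),f((550,525)))
E
```

```text
0.025 cols 291.9 294.9 rows 202.1 214.2
0.005 cols 302.0 321.9 rows 175.5 241.5
-0.005 cols 310.0 331.3 rows 176.1 241.4
-0.087 cols 382.5 387.2 rows 206.2 215.5
c [ 0.56001317 -0.05107709  0.042     ]
V1L [ 0.4521 -0.0639  0.042 ]
V1R [ 0.4956 -0.0482  0.042 ]
V2L [ 0.4937 -0.1621  0.042 ]
V2R [ 0.5333 -0.1495  0.042 ]
V1tl [ 0.4473 -0.0336  0.088 ]
V1tr [ 0.4989 -0.0193  0.088 ]
V2tl [ 0.4794 -0.1141  0.088 ]
V2tr [ 0.5299 -0.0979  0.088 ]
knobtop [ 0.5905 -0.1422  0.0895]
base [0.4233 0.0604 0.016 ]
base [ 0.4491 -0.1813  0.016 ]
[283.17856565 161.29950288] [451.47795483 321.45585144] seen (286.6666666666667, 166.66666666666666) (453.33333333333337, 325.0)
```

```bash
python3 - <<'E'
from h import *
legs([(.4233,-.288,.11,-91.5),(.4233,-.288,.054,-91.5)])
E
```

```text
x -0.0081 y -0.0008 z 0.1501 yaw 0.0992 dist 0.150
x 0.0000 y 0.0000 z 0.0560 yaw 0.0000 dist 0.056
```

>>> move_arm([
  {"x":-0.008,"y":-0.001,"z":0.15,"yaw":0.099,"fingers":0},
  {"x":-0.008,"y":-0.001,"z":0.15,"yaw":0.099,"fingers":0},
  {"x":-0.008,"y":-0.001,"z":0.15,"yaw":0.099,"fingers":0.3},
  {"x":-0.008,"y":-0.001,"z":0.15,"yaw":0.099,"fingers":0.3},
  {"x":-0.008,"y":-0.001,"z":0.15,"yaw":0.099,"fingers":0.3},
], force=20)

```text
time: 3.5
eef_pos: [0.4232, -0.2881, 0.1111]
tcp_rot: [1.0, -0.014, -0.001, -0.001]
contact_force: [-0.2, -0.1, 1.2]
opening: 0.701
finger_force: 0.0
```

>>> move_arm([
  {"x":0,"y":0,"z":0.02,"yaw":0,"fingers":0.5},
  {"x":0,"y":0,"z":0.04,"yaw":0,"fingers":0.5},
  {"x":0,"y":0,"z":0.056,"yaw":0,"fingers":0.5},
  {"x":0,"y":0,"z":0.056,"yaw":0,"fingers":0.5},
  {"x":0,"y":0,"z":0.056,"yaw":0,"fingers":0.6},
])

```text
time: 4.0
eef_pos: [0.4251, -0.2902, 0.0583]
tcp_rot: [1.0, -0.014, 0.002, 0.002]
contact_force: [0.3, -0.8, -0.7]
opening: 0.4
finger_force: 0.0
```

```bash
python3 - <<'E'
from h import *
s,_=snap('wrist','w3.png'); print(s['eef_pos'],ang(s),s['opening'],s['contact_force'])
E
```

```text
[ 0.42505116 -0.29016353  0.05827628] -91.58510420547297 0.39965971331717526 [ 0.29961317 -0.77003842 -0.65013663]
```

View pics/w3.png

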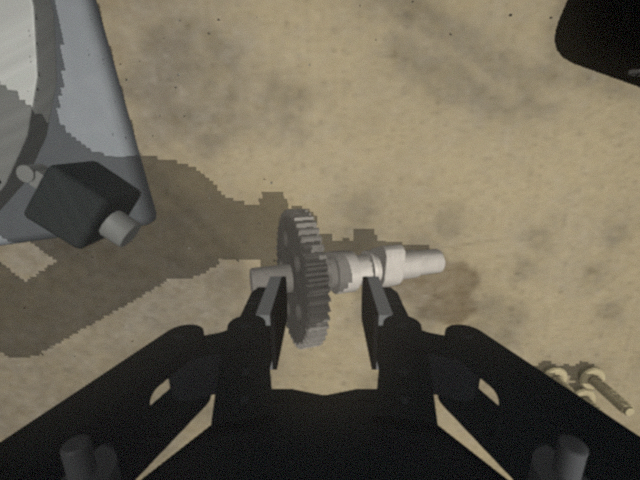

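```bash
python3 - <<'E'
from g import *
s=ctrl.get_state();T=cam('wrist',s);print(s['eef_pos'])
model((.4235,-.279,.0357),88.5,T)
for o in(-.017,.017): print(proj(T,(s['eef_pos'][0],s['eef_pos'][1]+o,.062)))
E
```

```text
[ 0.42510564 -0.29021248  0.05834944]
0.025 cols 251.0 254.8 rows 271.1 296.9
0.005 cols 277.3 312.0 rows 209.9 350.3
-0.005 cols 293.1 333.9 rows 208.6 346.3
-0.087 cols 433.2 444.9 rows 249.8 267.8
[359.49315957 295.80144819]
[284.18027459 297.69695656]
```

>>> move_arm([
  {"x":0,"y":-0.001,"z":0.001,"yaw":0,"fingers":0.7},
  {"x":0,"y":-0.001,"z":0.001,"yaw":0,"fingers":0.75},
  {"x":0,"y":-0.001,"z":0.001,"yaw":0,"fingers":0.78},
])

```text
time: 4.35
eef_pos: [0.4236, -0.2877, 0.055]
tcp_rot: [1.0, -0.014, 0.0, 0.0]
contact_force: [0.2, 0.1, 0.0]
opening: 0.223
finger_force: 0.2
```

>>> move_arm([
  {"x":0,"y":0,"z":0,"yaw":0,"fingers":0.8},
  {"x":0,"y":0,"z":0,"yaw":0,"fingers":0.83},
  {"x":0,"y":0,"z":0,"yaw":0,"fingers":0.86},
  {"x":0,"y":0,"z":0,"yaw":0,"fingers":0.9},
  {"x":0,"y":0,"z":0,"yaw":0,"fingers":1},
], force=25)

```text
time: 4.85
eef_pos: [0.4235, -0.2869, 0.0549]
tcp_rot: [1.0, -0.014, -0.0, -0.001]
contact_force: [-0.2, 4.0, 6.2]
opening: 0.146
finger_force: 24.6
```

>>> move_arm([
  {"x":0,"y":0,"z":0,"yaw":0,"fingers":1},
  {"x":0,"y":0,"z":0,"yaw":0,"fingers":1},
  {"x":0,"y":0,"z":0,"yaw":0,"fingers":1},
], force=35)

```text
time: 5.15
eef_pos: [0.4235, -0.2869, 0.0549]
tcp_rot: [1.0, -0.014, -0.0, -0.001]
contact_force: [-0.6, 3.9, 5.6]
opening: 0.145
finger_force: 34.0
```

>>> move_arm([
  {"x":0,"y":0,"z":-0.005,"yaw":0,"fingers":1},
  {"x":0,"y":0,"z":-0.015,"yaw":0,"fingers":1},
  {"x":0,"y":0,"z":-0.03,"yaw":0,"fingers":1},
  {"x":0,"y":0,"z":-0.05,"yaw":0,"fingers":1},
  {"x":0,"y":0,"z":-0.05,"yaw":0,"fingers":1},
])

```text
time: 5.65
eef_pos: [0.4246, -0.2894, 0.1069]
tcp_rot: [1.0, -0.014, 0.002, 0.003]
contact_force: [1.4, 0.3, -3.1]
opening: 0.108
finger_force: 34.7
```

```bash
python3 - <<'E'
from h import *
s,_=snap('wrist','w4.png'); np.save('s4.npy',s,allow_pickle=True); print(s['eef_pos'],ang(s),s['opening'],s['finger_force'],s['contact_force'])
im=cv2.imread('pics/w4.png'); cv2.imwrite('pics/c4.png',cv2.resize(im[180:380,180:480],None,fx=2.5,fy=2.5,interpolation=cv2.INTER_CUBIC))
E
```

```text
[ 0.42459299 -0.28936793  0.1069365 ] -91.60817809160295 0.10795298151865873 34.67416538609541 [ 1.39565704  0.2872515  -3.08917506]
```

View pics/c4.png

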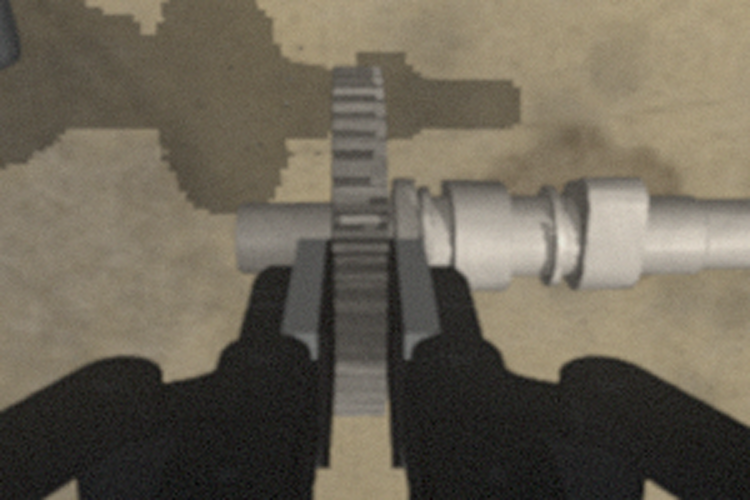

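c4: the shaft is level in the grip. The gear rim spans rows 207–346 of the full picture, and the stub end is near column 275, row 275.

```bash
python3 - <<'E'
from h import *
from scipy.optimize import least_squares
m=ctrl.camera_model('wrist');KT=(np.array(m['intrinsics']),np.array(m['tool_from_camera']))
A=np.linspace(0,6.283,200)
def res(v):
    X,Y,Z=v; P=np.array([proj(KT,(X+.036*np.cos(a),Y,Z+.036*np.sin(a))) for a in A])
    # tool y sign: gear +y (stub) is on -tool y?  stub appears left
    st=proj(KT,(X,Y+sg*.025,Z))
    return [P[:,1].min()-206.8,P[:,1].max()-346,st[0]-275.5,proj(KT,(X,Y,Z-.036))[0]-(312.4+334.5)/2]
for sg in(-1,):
    r=least_squares(res,[0,0,.02]);print(sg,r.x,r.fun)
    print(proj(KT,(*r.x[:1],r.x[1]-.025,r.x[2])), 'obs stub row 275')
E
```

```text
-1 [-0.00099828  0.00056721  0.02402914] [-0.18825665  0.17909843  0.57031867 -0.46064176]
[276.07031867 274.57960151] obs stub row 275
```

```bash
python3 - <<'E'
from h import *
legs([(.43,-.23,.2,-85),(.42,-.105,.2,-68.6)],a=-91.5,p=(.4236,-.2877,.105))
p=np.array((.42,-.105,.2));s={'tcp_rot':None}
t=np.radians(-68.6);Rm=np.array([[-np.sin(t),np.cos(t),0],[np.cos(t),np.sin(t),0],[0,0,-1]]).T
KT=cam('wrist',{'tcp_rot':R.from_matrix(Rm).as_quat(),'eef_pos':p})
for q in((.4728,-.0319,.088),(.5073,-.12,.088)):print(proj(KT,q))
E
```

```text
x 0.0049 y -0.0578 z -0.0950 yaw -0.1134 dist 0.111
x 0.0009 y -0.1254 z -0.0000 yaw -0.2862 dist 0.125
[254.79704531 126.89644301]
[386.70342754 127.18301984]
```

>>> move_arm([
  {"x":0,"y":0,"z":-0.03,"yaw":0,"fingers":1},
  {"x":0.005,"y":-0.02,"z":-0.06,"yaw":-0.05,"fingers":1},
  {"x":0.005,"y":-0.04,"z":-0.08,"yaw":-0.1,"fingers":1},
  {"x":0.005,"y":-0.058,"z":-0.095,"yaw":-0.113,"fingers":1},
])

```text
time: 6.1
eef_pos: [0.4297, -0.2292, 0.1994]
tcp_rot: [0.999, 0.043, -0.0, 0.0]
contact_force: [0.6, 0.3, -4.8]
opening: 0.11
finger_force: 34.7
```

>>> move_arm([
  {"x":0,"y":-0.03,"z":0,"yaw":-0.07,"fingers":1},
  {"x":0,"y":-0.065,"z":0,"yaw":-0.16,"fingers":1},
  {"x":0.001,"y":-0.1,"z":0,"yaw":-0.26,"fingers":1},
  {"x":0.001,"y":-0.12,"z":0,"yaw":-0.286,"fingers":1},
  {"x":0.001,"y":-0.125,"z":0,"yaw":-0.286,"fingers":1},
])

```text
time: 6.6
eef_pos: [0.419, -0.1029, 0.1974]
tcp_rot: [0.983, 0.186, -0.001, -0.001]
contact_force: [-0.6, -0.3, -4.6]
opening: 0.105
finger_force: 34.8
```

>>> move_arm([
  {"x":0,"y":0,"z":0,"yaw":0,"fingers":1},
  {"x":0,"y":0,"z":0,"yaw":0,"fingers":1},
])

```text
time: 6.8
eef_pos: [0.4203, -0.1058, 0.1988]
tcp_rot: [0.983, 0.184, -0.0, 0.0]
contact_force: [0.3, 0.1, -4.7]
opening: 0.106
finger_force: 34.8
```

```bash
python3 - <<'E'
from h import *
s,_=snap('wrist','w5.png'); np.save('s5.npy',s,allow_pickle=True); print(s['eef_pos'],ang(s),s['opening'],s['finger_force'],s['contact_force'])
E
```

```text
[ 0.42026104 -0.10576304  0.1987961 ] -68.79140661738448 0.1064178040618646 34.76292747800471 [ 0.2589499   0.10246904 -4.74891171]
```

View pics/w5.png

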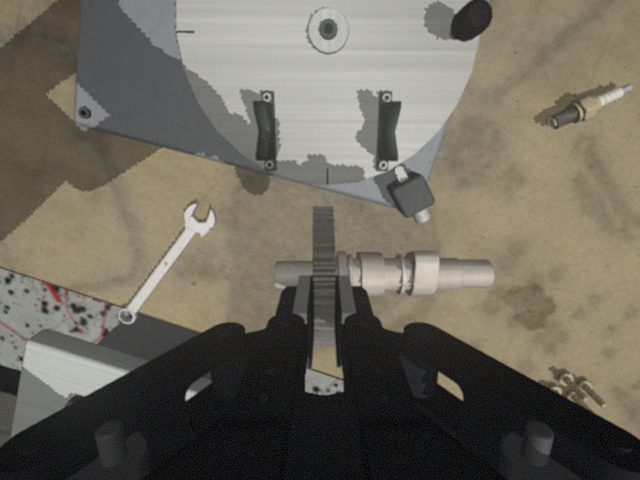

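w5: hub at (328,30), plate edge tick at (327,176), V-block 1 dark body over (255–275, 100–162), V-block 2 over (378–401, 100–162), plate knob at (472,20). The camshaft is held level, with stub end (275,272) and tail (494,271).

```bash
python3 - <<'E'
from h import *
s=np.load('s5.npy',allow_pickle=True).item();T=cam('wrist',s);im=cv2.imread('pics/w5.png')
v=im.max(2);m=(v<75).astype(np.uint8)
for n,(a,b) in{'V1':(245,290),'V2':(368,412)}.items():
    w=m[85:175,a:b]
    for r in range(92,172,4):
        c=np.where(m[r,a:b])[0]; print(n,r,(c.min()+a,c.max()+a) if len(c) else None,end='; ')
    print()
h=plane(T,(328,30),.043);k=plane(T,(327,176),.042);print('hub',h,'tick',k,np.linalg.norm((h-k)[:2]))
e=(h-k)[:2];a=np.degrees(np.arctan2(e[1],e[0]));print('plate yaw',a)
for u in((266,97),(266,165),(386,97),(383,165)):
    q=plane(T,u,.046)-h; t=np.radians(a);print(u,q[:2]@[np.cos(t),np.sin(t)],q[:2]@[-np.sin(t),np.cos(t)])
E
```

```text
V1 92 None; V1 96 (np.int64(266), np.int64(266)); V1 100 None; V1 104 (np.int64(254), np.int64(272)); V1 108 (np.int64(254), np.int64(272)); V1 112 (np.int64(255), np.int64(272)); V1 116 (np.int64(256), np.int64(272)); V1 120 (np.int64(257), np.int64(273)); V1 124 (np.int64(258), np.int64(274)); V1 128 (np.int64(258), np.int64(274)); V1 132 (np.int64(259), np.int64(274)); V1 136 (np.int64(259), np.int64(274)); V1 140 (np.int64(258), np.int64(274)); V1 144 (np.int64(257), np.int64(274)); V1 148 (np.int64(257), np.int64(275)); V1 152 (np.int64(256), np.int64(275)); V1 156 (np.int64(256), np.int64(275)); V1 160 (np.int64(264), np.int64(275)); V1 164 (np.int64(268), np.int64(275)); V1 168 (np.int64(245), np.int64(275)); 
V2 92 None; V2 96 None; V2 100 (np.int64(380), np.int64(381)); V2 104 (np.int64(380), np.int64(399)); V2 108 (np.int64(379), np.int64(398)); V2 112 (np.int64(379), np.int64(395)); V2 116 (np.int64(379), np.int64(393)); V2 120 (np.int64(379), np.int64(392)); V2 124 (np.int64(379), np.int64(391)); V2 128 (np.int64(379), np.int64(390)); V2 132 (np.int64(379), np.int64(387)); V2 136 (np.int64(378), np.int64(389)); V2 140 (np.int64(378), np.int64(390)); V2 144 (np.int64(378), np.int64(391)); V2 148 (np.int64(377), np.int64(394)); V2 152 (np.int64(377), np.int64(395)); V2 156 (np.int64(378), np.int64(396)); V2 160 (np.int64(377), np.int64(387)); V2 164 (np.int64(377), np.int64(383)); V2 168 None; 
hub [ 0.56032819 -0.05535312  0.043     ] tick [ 0.45458171 -0.09608881  0.042     ] 0.11332128946532029
plate yaw 21.06769233425419
(266, 97) -0.04934081731165455 0.050061420243960444
(266, 165) -0.10373049536022466 0.05240164256639684
(386, 97) -0.04892513938042328 -0.04748787756789831
(383, 165) -0.10329849382738139 -0.047908527444866886
```

```bash
python3 - <<'E'
from h import *
s=np.load('s5.npy',allow_pickle=True).item();T=cam('wrist',s)
a=plane(T,(259,133),.072);b=plane(T,(387.5,132.5),.072);d=a-b;print(a,b,np.linalg.norm(d),np.degrees(np.arctan2(-d[0],d[1])))
h=np.array((.5603,-.0554));t=np.radians(21.07);X=np.array((np.cos(t),np.sin(t)));Y=np.array((-X[1],X[0]))
for q in(a,b):print((q[:2]-h)@X,(q[:2]-h)@Y)
seat=h-.075*X+.031*Y;print('seat1',seat)
dn=d[:2]/np.linalg.norm(d[:2]);mid=(a+b)[:2]/2;seat2=mid+dn*.030;print('seat2',seat2)
# gear held
g=np.array(s['eef_pos'])+R.from_quat(s['tcp_rot']).as_matrix()@np.array((-.001,.0006,.024));print('held gear',g)
# shaft ends pixel -> held yaw and offset
e1=plane(T,(274.5,273.5),g[2]);e2=plane(T,(494,271.5),g[2]);f=e1-e2;print(e1,e2,np.linalg.norm(f),np.degrees(np.arctan2(f[1],f[0])),e2+f*87/112)
E
```

```text
[ 0.46911062 -0.03440228  0.072     ] [ 0.50504833 -0.12550985  0.072     ] 0.09793930971415252 21.52693530455175
-0.0775437741130314 0.05237718919318289
-0.07676271389680771 -0.04555900601687887
seat1 [ 0.4791696  -0.05343572]
seat2 [ 0.47607132 -0.05204871]
held gear [ 0.4195289  -0.10669493  0.17479702]
[ 0.41043774 -0.0823298   0.17479702] [ 0.45372555 -0.19011162  0.17479702] 0.1161497111149826 111.88159844652958 [ 0.4201002  -0.10638824  0.17479702]
```

```bash
python3 - <<'E'
from h import *
legs([(.4775,-.0518,.2,-68.8),(.4775,-.0518,.125,-68.8)])
E
```

```text
x 0.0728 y -0.0299 z -0.0010 yaw -0.0004 dist 0.079
x 0.0000 y 0.0000 z 0.0750 yaw 0.0000 dist 0.075
```

>>> move_arm([
  {"x":0.03,"y":-0.012,"z":0,"yaw":0,"fingers":1},
  {"x":0.055,"y":-0.022,"z":0,"yaw":0,"fingers":1},
  {"x":0.073,"y":-0.03,"z":0,"yaw":0,"fingers":1},
  {"x":0.073,"y":-0.03,"z":0,"yaw":0,"fingers":1},
])

```text
time: 7.25
eef_pos: [0.479, -0.0505, 0.1993]
tcp_rot: [0.983, 0.185, 0.0, -0.0]
contact_force: [-1.0, 0.5, -3.5]
opening: 0.107
finger_force: 34.5
```

>>> move_arm([
  {"x":0,"y":0,"z":0.025,"yaw":0,"fingers":1},
  {"x":0,"y":0,"z":0.05,"yaw":0,"fingers":1},
  {"x":0,"y":0,"z":0.068,"yaw":0,"fingers":1},
  {"x":0,"y":0,"z":0.074,"yaw":0,"fingers":1},
  {"x":0,"y":0,"z":0.074,"yaw":0,"fingers":1},
])

```text
time: 7.75
eef_pos: [0.4767, -0.0514, 0.1243]
tcp_rot: [0.983, 0.184, -0.001, -0.0]
contact_force: [-0.6, 0.8, -5.1]
opening: 0.11
finger_force: 34.5
```

```bash
python3 - <<'E'
from h import *
snap('wrist','x.png');s,im=snap('wrist','w6.png'); np.save('s6.npy',s,allow_pickle=True); print(s['eef_pos'],ang(s),s['contact_force'])
legs([(.4775,-.0518,.108,-68.8)])
T=cam('wrist',s)
for q in((.4691,-.0344,.088),(.505,-.1255,.088)):print(proj(T,q))
cv2.imwrite('pics/c6.png',cv2.resize(im[180:380,200:500],None,fx=2.5,fy=2.5,interpolation=cv2.INTER_CUBIC))
E
```

```text
[ 0.47768336 -0.05147939  0.12558513] -68.81415497420808 [ 0.76439888 -0.1107136  -4.71112883]
x -0.0008 y 0.0000 z 0.0183 yaw -0.0000 dist 0.018
[289.11263508 266.10718507]
[461.16671622 265.50603887]
```

Use the last view here, since the fit matters most.

View pics/c6.png

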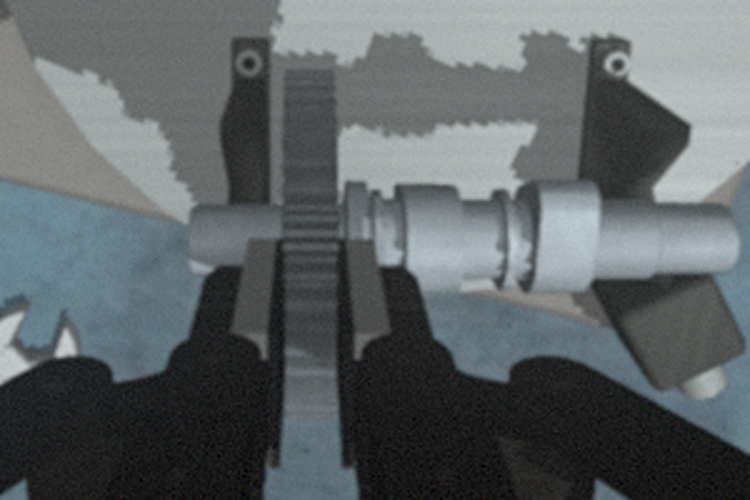

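c6: the shaft spans crop rows 205–275. It lies over both V-blocks, V1 near crop column 245 and V2 near 630, and the gear is well clear of V1.

>>> move_arm([
  {"x":0,"y":0,"z":0.005,"yaw":0,"fingers":1},
  {"x":0,"y":0,"z":0.009,"yaw":0,"fingers":1},
  {"x":0,"y":0,"z":0.012,"yaw":0,"fingers":1},
  {"x":0,"y":0,"z":0.013,"yaw":0,"fingers":1},
  {"x":0,"y":0,"z":0.013,"yaw":0,"fingers":1},
])

```text
time: 8.35
eef_pos: [0.4773, -0.0506, 0.1121]
tcp_rot: [0.983, 0.184, -0.0, -0.0]
contact_force: [0.0, -0.4, -4.3]
opening: 0.108
finger_force: 34.5
```

>>> move_arm([
  {"x":0,"y":0,"z":0.001,"yaw":0,"fingers":1},
  {"x":0,"y":0,"z":0.001,"yaw":0,"fingers":1},
  {"x":0,"y":0,"z":0.002,"yaw":0,"fingers":1},
  {"x":0,"y":0,"z":0.002,"yaw":0,"fingers":1},
])

```text
time: 8.75
eef_pos: [0.4775, -0.0507, 0.1103]
tcp_rot: [0.983, 0.184, -0.0, -0.0]
contact_force: [0.3, 1.4, -5.2]
opening: 0.104
finger_force: 34.5
```

>>> move_arm([
  {"x":0,"y":0,"z":0.001,"yaw":0,"fingers":1},
  {"x":0,"y":0,"z":0.001,"yaw":0,"fingers":1},
  {"x":0,"y":0,"z":0.0015,"yaw":0,"fingers":1},
  {"x":0,"y":0,"z":0.0015,"yaw":0,"fingers":1},
])

```text
time: 9.15
eef_pos: [0.4776, -0.0507, 0.1088]
tcp_rot: [0.983, 0.184, 0.0, 0.0]
contact_force: [-0.4, 0.2, -4.3]
opening: 0.105
finger_force: 34.5
```

>>> move_arm([
  {"x":0,"y":0,"z":0.0005,"yaw":0,"fingers":1},
  {"x":0,"y":0,"z":0.001,"yaw":0,"fingers":1},
  {"x":0,"y":0,"z":0.001,"yaw":0,"fingers":1},
])

```text
time: 9.45
eef_pos: [0.4779, -0.0508, 0.1081]
tcp_rot: [0.983, 0.184, 0.0, 0.0]
contact_force: [0.3, -0.5, -3.2]
opening: 0.106
finger_force: 34.7
```

>>> move_arm([
  {"x":0,"y":0,"z":0.0005,"yaw":0,"fingers":1},
  {"x":0,"y":0,"z":0.001,"yaw":0,"fingers":1},
  {"x":0,"y":0,"z":0.001,"yaw":0,"fingers":1},
])

```text
time: 9.75
eef_pos: [0.4782, -0.0508, 0.1075]
tcp_rot: [0.983, 0.184, 0.001, 0.0]
contact_force: [0.4, 0.1, 0.6]
opening: 0.113
finger_force: 35.1
```

>>> move_arm([
  {"x":0.0005,"y":0,"z":-0.001,"yaw":0,"fingers":0.9},
  {"x":0.0005,"y":0,"z":-0.001,"yaw":0,"fingers":0.85},
  {"x":0.0005,"y":0,"z":-0.001,"yaw":0,"fingers":0.8},
  {"x":0.0005,"y":0,"z":-0.001,"yaw":0,"fingers":0.75},
  {"x":0.0005,"y":0,"z":-0.001,"yaw":0,"fingers":0.7},
], force=20)

```text
time: 10.25
eef_pos: [0.4781, -0.0506, 0.108]
tcp_rot: [0.983, 0.184, 0.0, 0.0]
contact_force: [0.7, 0.4, 0.1]
opening: 0.302
finger_force: 0.0
```

>>> move_arm([
  {"x":0,"y":0,"z":0,"yaw":0,"fingers":0.6},
  {"x":0,"y":0,"z":0,"yaw":0,"fingers":0.6},
  {"x":0,"y":0,"z":-0.015,"yaw":0,"fingers":0.6},
  {"x":0,"y":0,"z":-0.04,"yaw":0,"fingers":0.5},
  {"x":0,"y":0,"z":-0.08,"yaw":0,"fingers":0.5},
])

```text
time: 10.75
eef_pos: [0.4761, -0.0499, 0.186]
tcp_rot: [0.983, 0.184, -0.003, -0.002]
contact_force: [0.5, -1.0, -0.8]
opening: 0.501
finger_force: 0.0
```

```bash
python3 - <<'E'
from h import *
legs([(.42,-.105,.2,-68.8)])
E
```

```text
x -0.0722 y 0.0310 z -0.0140 yaw 0.0007 dist 0.080
```

>>> move_arm([
  {"x":-0.072,"y":0.031,"z":-0.014,"yaw":0,"fingers":0.5},
  {"x":-0.072,"y":0.031,"z":-0.014,"yaw":0,"fingers":0.5},
  {"x":-0.072,"y":0.031,"z":-0.014,"yaw":0,"fingers":0.5},
  {"x":-0.072,"y":0.031,"z":-0.014,"yaw":0,"fingers":0.5},
])

```text
time: 11.15
eef_pos: [0.4221, -0.1058, 0.202]
tcp_rot: [0.983, 0.184, 0.0, 0.0]
contact_force: [-0.3, 0.4, 0.5]
opening: 0.501
finger_force: 0.0
```

```bash
python3 - <<'E'
from h import *
s,im=snap('wrist','w7.png'); np.save('s7.npy',s,allow_pickle=True);T=cam('wrist',s);print(s['eef_pos'],ang(s))
# expected pixels of the seated shaft: axis ends, gear top rim
t=np.radians(21.2);X=np.array((np.cos(t),np.sin(t),0));Y=np.array((-X[1],X[0],0));g=np.array((.4775,-.053,.084));Z=np.array((0,0,1))
for n,p in(('stub',g+.025*Y),('tail',g-.087*Y),('gtop+',g+.005*Y+.036*Z),('gtop-',g-.005*Y+.036*Z),('gfar',g+.036*X),('gnear',g-.036*X)):print(n,proj(T,p).round(1))
o=cv2.imread('pics/w5.png').astype(int); d=np.abs(im[:,:,::-1].astype(int)-o).sum(2)>60
v=im.max(2)
for r in range(85,180,8): print(r,' '.join('%d'%v[r,c] for c in range(225,450,5)))
E
```

```text
[ 0.4220681  -0.10576493  0.20202968] -68.84798593395746
stub [249.6 134.1]
tail [401.3 134.3]
gtop+ [269.1 133.8]
gtop- [284.8 133.8]
gfar [281.9  81.3]
gnear [285. 183.]
85 176 176 178 181 152 125 117 121 123 108 117 112 82 182 187 182 182 180 183 184 183 186 183 182 189 182 182 182 183 182 184 187 180 185 185 182 184 184 187 182 183 183 177 177 185
93 177 179 175 149 114 117 122 120 107 108 112 105 76 180 183 180 180 181 182 182 182 182 185 186 189 189 156 133 131 183 181 159 145 183 182 182 184 182 179 180 181 179 180 179 179
101 174 170 176 156 117 114 124 115 69 113 116 110 73 151 178 179 180 179 133 122 120 127 184 182 185 184 165 121 123 117 118 108 74 162 186 183 181 183 182 177 176 176 177 179 178
109 120 178 178 162 124 119 46 50 51 95 108 86 89 94 123 128 121 145 129 123 130 121 131 170 180 175 176 121 122 124 123 63 60 59 66 187 186 188 185 187 179 188 179 184 183
117 113 117 116 112 119 118 64 54 54 119 109 127 94 82 110 124 123 118 117 119 120 122 124 123 178 184 182 160 125 126 122 57 63 71 79 191 193 189 190 189 185 187 182 184 183
125 114 114 110 114 117 143 139 116
[... 499 characters left out ...]
7
149 94 92 110 112 113 113 115 55 65 106 105 103 76 61 72 158 180 124 123 124 182 185 162 185 124 125 125 167 121 118 91 59 60 76 168 190 191 193 192 154 146 143 139 132 127
157 132 138 137 139 103 111 87 52 57 77 88 81 60 64 166 171 171 174 177 181 178 176 182 179 187 183 189 181 184 186 74 56 58 71 111 191 188 168 146 148 147 144 124 133 126
165 113 109 122 137 143 145 137 108 91 58 81 79 69 72 174 176 177 179 177 180 178 181 186 182 182 185 186 190 190 187 70 145 144 196 191 104 147 146 145 141 146 127 132 138 126
173 142 138 137 144 142 128 101 106 123 109 98 95 85 89 175 178 180 179 182 178 141 186 181 184 188 186 187 185 188 187 174 158 115 87 197 193 91 76 143 144 147 134 132 137 135
```

```bash
python3 - <<'E'
from h import *
s=np.load('s5.npy',allow_pickle=True).item();T=cam('wrist',s);im=cv2.imread('pics/w5.png')
m=(im.max(2)<70).astype(np.uint8);m[60:]=0;m[:,:440]=0
n,l,st,c=cv2.connectedComponentsWithStats(m);print([(a.tolist(),b.round(1).tolist()) for a,b in zip(st[1:],c[1:]) if a[4]>50])
print(proj(T,(.5957,-.1482,.0895)),proj(T,(.5957,-.1482,.0605)))
legs([(.50,-.13,.2,-35),(.5957,-.1482,.15,21.2)])
E
```

```text
[([451, 0, 41, 41, 1189], [471.1, 20.0])]
[481.64478329   9.99409486] [463.95047722  24.07155507]
x 0.0636 y 0.0511 z 0.0017 yaw -0.5896 dist 0.082
x 0.0400 y 0.0888 z 0.0500 yaw -0.9809 dist 0.109
```

>>> move_arm([
  {"x":0.064,"y":0.051,"z":0,"yaw":-0.59,"fingers":0.3},
  {"x":0.064,"y":0.051,"z":0,"yaw":-0.59,"fingers":0.3},
  {"x":0.064,"y":0.051,"z":0,"yaw":-0.59,"fingers":0.3},
  {"x":0.064,"y":0.051,"z":0,"yaw":-0.59,"fingers":0.3},
  {"x":0.064,"y":0.051,"z":0,"yaw":-0.59,"fingers":0.3},
])

```text
time: 11.7
eef_pos: [0.5008, -0.1289, 0.2007]
tcp_rot: [0.887, 0.463, -0.001, -0.001]
contact_force: [-0.6, 0.3, -0.2]
opening: 0.703
finger_force: 0.0
```

>>> move_arm([
  {"x":0.04,"y":0.087,"z":0.05,"yaw":-0.5,"fingers":0.3},
  {"x":0.04,"y":0.087,"z":0.05,"yaw":-0.5,"fingers":0.3},
  {"x":0.04,"y":0.087,"z":0.05,"yaw":-0.98,"fingers":0.3},
  {"x":0.04,"y":0.087,"z":0.05,"yaw":-0.98,"fingers":0.3},
  {"x":0.04,"y":0.087,"z":0.05,"yaw":-0.98,"fingers":0.3},
])

```text
time: 12.2
eef_pos: [0.5947, -0.146, 0.15]
tcp_rot: [0.655, 0.756, -0.0, -0.001]
contact_force: [0.4, -0.4, 0.4]
opening: 0.701
finger_force: 0.0
```

>>> move_arm([
  {"x":0,"y":0,"z":0,"yaw":-0.1,"fingers":0.3},
  {"x":0,"y":0,"z":0,"yaw":0,"fingers":0.3},
  {"x":0,"y":0,"z":0,"yaw":0,"fingers":0.3},
])

```text
time: 12.5
eef_pos: [0.5946, -0.1461, 0.1512]
tcp_rot: [0.657, 0.754, -0.0, -0.0]
contact_force: [-1.2, -0.2, -0.5]
opening: 0.699
finger_force: 0.0
```

```bash
python3 - <<'E'
from h import *
s=ctrl.get_state();print(s['eef_pos'],ang(s))
legs([(.594,-.148,.09,21.2)])
s,im=snap('wrist','w8.png'); T=cam('wrist',s)
m=(im.max(2)<70).astype(np.uint8);n,l,st,c=cv2.connectedComponentsWithStats(m);print([(a.tolist(),b.round(1).tolist()) for a,b in zip(st[1:],c[1:]) if a[4]>300])
print(proj(T,(.594,-.148,.0895)),proj(T,(.594,-.148,.0605)))
E
```

```text
[ 0.59458805 -0.14612571  0.1511898 ] 7.907648836153028
x -0.0018 y -0.0008 z 0.0612 yaw -0.2320 dist 0.061
[([576, 8, 64, 28, 1190], [609.7, 20.3]), ([76, 12, 129, 75, 3513], [137.3, 55.2]), ([559, 69, 81, 36, 1221], [603.7, 89.6]), ([282, 87, 19, 21, 309], [290.8, 97.3]), ([198, 175, 46, 25, 578], [218.4, 188.1]), ([553, 189, 87, 136, 7434], [606.4, 252.2]), ([146, 192, 47, 73, 981], [169.9, 222.6]), ([310, 228, 30, 36, 884], [324.8, 245.6]), ([0, 280, 640, 200, 70456], [322.3, 411.0])]
[323.08797046 251.92041768] [323.21397078 238.68825142]
```

>>> move_arm([
  {"x":-0.002,"y":0,"z":0.03,"yaw":-0.14,"fingers":0.3},
  {"x":-0.002,"y":0,"z":0.05,"yaw":-0.232,"fingers":0.3},
  {"x":-0.002,"y":0,"z":0.075,"yaw":-0.232,"fingers":0.3},
  {"x":-0.002,"y":0,"z":0.09,"yaw":-0.232,"fingers":0.4},
  {"x":-0.002,"y":0,"z":0.09,"yaw":-0.232,"fingers":0.5},
], force=40)

```text
time: 13.05
eef_pos: [0.5929, -0.1479, 0.0588]
tcp_rot: [0.564, 0.826, -0.001, -0.003]
contact_force: [0.7, 0.4, -0.8]
opening: 0.501
finger_force: 0.0
```

>>> move_arm([
  {"x":0,"y":0,"z":0,"yaw":0,"fingers":0.6},
  {"x":0,"y":0,"z":0,"yaw":0,"fingers":0.7},
  {"x":0,"y":0,"z":0,"yaw":0,"fingers":0.75},
  {"x":0,"y":0,"z":0,"yaw":0,"fingers":0.8},
  {"x":0,"y":0,"z":0,"yaw":0,"fingers":0.85},
])

```text
time: 13.55
eef_pos: [0.5959, -0.1493, 0.0637]
tcp_rot: [0.564, 0.826, 0.0, 0.001]
contact_force: [-0.3, 0.1, 6.0]
opening: 0.238
finger_force: 39.3
```

>>> move_arm([
  {"x":0,"y":-0.005,"z":-0.003,"yaw":0.052,"fingers":0.9},
  {"x":0.0005,"y":-0.0105,"z":-0.003,"yaw":0.105,"fingers":0.9},
  {"x":0.001,"y":-0.0155,"z":-0.003,"yaw":0.157,"fingers":0.9},
  {"x":0.002,"y":-0.021,"z":-0.003,"yaw":0.209,"fingers":0.9},
  {"x":0.0035,"y":-0.026,"z":-0.003,"yaw":0.262,"fingers":0.9},
])

```text
time: 14.05
eef_pos: [0.5692, -0.1556, 0.0639]
tcp_rot: [0.668, 0.744, 0.0, 0.001]
contact_force: [2.8, -2.2, -3.9]
opening: 0.235
finger_force: 40.5
```

>>> move_arm([
  {"x":0,"y":-0.005,"z":0,"yaw":0.052,"fingers":0.9},
  {"x":0.0005,"y":-0.0105,"z":0,"yaw":0.105,"fingers":0.9},
  {"x":0.001,"y":-0.0155,"z":0,"yaw":0.157,"fingers":0.9},
  {"x":0.002,"y":-0.021,"z":0,"yaw":0.209,"fingers":0.9},
  {"x":0.0035,"y":-0.026,"z":0,"yaw":0.262,"fingers":0.9},
])

```text
time: 14.55
eef_pos: [0.5427, -0.1547, 0.0638]
tcp_rot: [0.76, 0.65, 0.0, 0.0]
contact_force: [2.3, -1.4, -4.6]
opening: 0.234
finger_force: 40.5
```

>>> move_arm([
  {"x":0,"y":-0.005,"z":0,"yaw":0.052,"fingers":0.9},
  {"x":0.0005,"y":-0.0105,"z":0,"yaw":0.105,"fingers":0.9},
  {"x":0.001,"y":-0.0155,"z":0,"yaw":0.157,"fingers":0.9},
  {"x":0.002,"y":-0.021,"z":0,"yaw":0.209,"fingers":0.9},
  {"x":0.0035,"y":-0.026,"z":0,"yaw":0.262,"fingers":0.9},
])

```text
time: 15.05
eef_pos: [0.5175, -0.1469, 0.0638]
tcp_rot: [0.838, 0.545, 0.0, 0.0]
contact_force: [1.8, -1.9, -4.9]
opening: 0.236
finger_force: 40.5
```

>>> move_arm([
  {"x":0,"y":-0.005,"z":0,"yaw":0.052,"fingers":0.9},
  {"x":0.0005,"y":-0.0105,"z":0,"yaw":0.105,"fingers":0.9},
  {"x":0.001,"y":-0.0155,"z":0,"yaw":0.157,"fingers":0.9},
  {"x":0.002,"y":-0.021,"z":0,"yaw":0.209,"fingers":0.9},
  {"x":0.0035,"y":-0.026,"z":0,"yaw":0.262,"fingers":0.9},
])

```text
time: 15.55
eef_pos: [0.4952, -0.1329, 0.0639]
tcp_rot: [0.902, 0.431, 0.001, 0.0]
contact_force: [2.7, -0.4, -5.0]
opening: 0.229
finger_force: 40.4
```

>>> move_arm([
  {"x":0,"y":-0.005,"z":0,"yaw":0.052,"fingers":0.9},
  {"x":0.0005,"y":-0.0105,"z":0,"yaw":0.105,"fingers":0.9},
  {"x":0.001,"y":-0.0155,"z":0,"yaw":0.157,"fingers":0.9},
  {"x":0.002,"y":-0.021,"z":0,"yaw":0.209,"fingers":0.9},
  {"x":0.0035,"y":-0.026,"z":0,"yaw":0.262,"fingers":0.9},
])

```text
time: 16.05
eef_pos: [0.4774, -0.1138, 0.0638]
tcp_rot: [0.951, 0.31, 0.001, -0.0]
contact_force: [3.8, 0.8, -5.6]
opening: 0.232
finger_force: 40.3
```

>>> move_arm([
  {"x":0,"y":-0.005,"z":0,"yaw":0.052,"fingers":0.9},
  {"x":0.0005,"y":-0.0105,"z":0,"yaw":0.105,"fingers":0.9},
  {"x":0.001,"y":-0.0155,"z":0,"yaw":0.157,"fingers":0.9},
  {"x":0.002,"y":-0.021,"z":0,"yaw":0.209,"fingers":0.9},
  {"x":0.0035,"y":-0.026,"z":0,"yaw":0.262,"fingers":0.9},
])

```text
time: 16.55
eef_pos: [0.4651, -0.0907, 0.0638]
tcp_rot: [0.983, 0.183, 0.001, 0.0]
contact_force: [4.0, -0.1, -7.3]
opening: 0.236
finger_force: 40.2
```

```bash
python3 - <<'E'
from h import *
s=ctrl.get_state();print(s['eef_pos'],ang(s),s['contact_force'],s['wrist_torque']); d=s['eef_pos'][:2]-np.array((.5597,-.055));print(np.degrees(np.arctan2(d[1],d[0])),np.hypot(*d))
# fixture heading from top view: long base edges and column
_,im=snap('top','t1.png');T=cam('top')
hs=cv2.cvtColor(im,cv2.COLOR_RGB2HSV);m=((hs[:,:,0]>100)&(hs[:,:,0]<130)&(hs[:,:,1]>25)&(hs[:,:,2]>70)).astype(np.uint8)
m[:, :255]=0;m[:,420:]=0;m[:160]=0;m[290:]=0
m=cv2.morphologyEx(m,cv2.MORPH_OPEN,np.ones((2,2)))
ys,xs=np.nonzero(m);h=cv2.convexHull(np.c_[xs,ys].astype(np.float32));r=cv2.minAreaRect(h);print(r)
B=cv2.boxPoints(r);W=[plane(T,b,.016)[:2] for b in B]
for i in range(4):
    v=W[(i+1)%4]-W[i];print(W[i].round(4),np.linalg.norm(v).round(4),np.degrees(np.arctan2(v[1],v[0])).round(2))
E
```

```text
[ 0.46507297 -0.09074973  0.0638176 ] -68.92919192431226 [ 3.97052672 -0.06016873 -7.28485328] [ 0.01247203 -0.77884164 -0.06474482]
-159.30362399713314 0.10115491837646229Traceback (most recent call last):
  File "<stdin>", line 8, in <module>
cv2.error: OpenCV(4.12.0) /io/opencv/modules/imgproc/src/convhull.cpp:143: error: (-215:Assertion failed) total >= 0 && (depth == CV_32F || depth == CV_32S) in function 'convexHull'
```

>>> move_arm([
  {"x":0,"y":-0.0045,"z":0.001,"yaw":0.044,"fingers":0.9},
  {"x":0.0005,"y":-0.009,"z":0.001,"yaw":0.087,"fingers":0.9},
  {"x":0.001,"y":-0.013,"z":0.001,"yaw":0.131,"fingers":0.9},
  {"x":0.0015,"y":-0.0175,"z":0.001,"yaw":0.175,"fingers":0.9},
  {"x":0.0015,"y":-0.0175,"z":0.001,"yaw":0.175,"fingers":0.9},
])

```text
time: 17.1
eef_pos: [0.4606, -0.0752, 0.0638]
tcp_rot: [0.995, 0.098, 0.001, 0.001]
contact_force: [3.2, -3.1, -5.0]
opening: 0.236
finger_force: 40.5
```

```bash
cat > st.py <<'E'
from h import *
s=ctrl.get_state();M=R.from_quat(s['tcp_rot']).as_matrix();d=s['eef_pos'][:2]-np.array((.5597,-.055));print(s['time'],s['eef_pos'],ang(s),'tool F',(M.T@s['contact_force']).round(1),'phi',np.degrees(np.arctan2(d[1],d[0]))+90,np.hypot(*d),s['opening'])
E
python3 st.py; python3 - <<'E'
from h import *
im=cv2.imread('pics/t1.png')
for p in((275,265),(285,190),(300,265),(400,200),(400,255),(385,180),(270,230)): print(p,im[p[1],p[0]],cv2.cvtColor(im[p[1]:p[1]+1,p[0]:p[0]+1],cv2.COLOR_BGR2HSV)[0,0])
E
```

```text
17.1 [ 0.46061185 -0.07516333  0.06382516] -78.70263329935584 tool F [2.5 3.7 5. ] phi -78.49799083428738 0.10111884719026647 0.23613647694822096
(275, 265) [55 61 66] [16 42 66]
(285, 190) [132 131 129] [100   6 132]
(300, 265) [86 88 87] [45  6 88]
(400, 200) [105 124 135] [ 19  57 135]
(400, 255) [49 60 68] [17 71 68]
(385, 180) [122 124 124] [ 30   4 124]
(270, 230) [ 79  98 107] [ 20  67 107]
```

Continuing in 2° steps and watching the tangential force.

>>> move_arm([
  {"x":0,"y":-0.002,"z":0,"yaw":0.02,"fingers":0.9},
  {"x":0,"y":-0.0035,"z":0,"yaw":0.035,"fingers":0.9},
  {"x":0,"y":-0.0035,"z":0,"yaw":0.035,"fingers":0.9},
])

```text
time: 17.4
eef_pos: [0.4601, -0.0724, 0.0638]
tcp_rot: [0.997, 0.081, 0.001, 0.002]
contact_force: [3.8, -5.1, -5.5]
opening: 0.236
finger_force: 40.5
```

```bash
python3 st.py
```

```text
17.4 [ 0.46009011 -0.07239092  0.06380313] -80.68394252840766 tool F [2.9 5.6 5.6] phi -80.09653361491135 0.10111663405664446 0.23621166975801927
```

>>> move_arm([
  {"x":0,"y":-0.001,"z":0,"yaw":0.01,"fingers":0.9},
  {"x":0,"y":-0.002,"z":0,"yaw":0.02,"fingers":0.9},
  {"x":0,"y":-0.002,"z":0,"yaw":0.02,"fingers":0.9},
])

```text
time: 17.7
eef_pos: [0.4596, -0.0692, 0.0638]
tcp_rot: [0.998, 0.07, 0.001, 0.0]
contact_force: [5.1, -0.6, -6.5]
opening: 0.236
finger_force: 40.4
```

```bash
python3 st.py
```

```text
17.7 [ 0.45956367 -0.06924736  0.06381443] -81.94423022844549 tool F [4.9 1.3 6.5] phi -81.90232877121548 0.10114480125300053 0.23559920609933308
```

>>> move_arm([
  {"x":0,"y":-0.001,"z":0,"yaw":0.01,"fingers":0.9},
  {"x":0,"y":-0.002,"z":0,"yaw":0.02,"fingers":0.9},
  {"x":0,"y":-0.002,"z":0,"yaw":0.02,"fingers":0.9},
])

```text
time: 18.0
eef_pos: [0.4592, -0.0666, 0.0638]
tcp_rot: [0.998, 0.06, 0.001, -0.0]
contact_force: [5.5, 0.8, -5.0]
opening: 0.233
finger_force: 40.5
```

```bash
python3 st.py
```

```text
18.0 [ 0.45921434 -0.06660114  0.0638146 ] -83.14044081608343 tool F [ 5.5 -0.2  5. ] phi -83.41432155828869 0.10115312450535661 0.23318959996190652
```

>>> move_arm([
  {"x":0,"y":-0.001,"z":0,"yaw":0.01,"fingers":0.9},
  {"x":0,"y":-0.001,"z":0,"yaw":0.01,"fingers":0.9},
  {"x":0,"y":-0.001,"z":0,"yaw":0.01,"fingers":0.9},
])

```text
time: 18.3
eef_pos: [0.4592, -0.0661, 0.0638]
tcp_rot: [0.998, 0.055, 0.001, 0.0]
contact_force: [5.0, -0.4, -6.5]
opening: 0.235
finger_force: 40.4
```

```bash
python3 st.py
```

```text
18.3 [ 0.45916793 -0.06614336  0.06380159] -83.65412006055922 tool F [4.9 0.9 6.5] phi -83.67493808817719 0.1011477679305491 0.23513435226891624
```

>>> move_arm([
  {"x":0,"y":-0.001,"z":0,"yaw":0.01,"fingers":0.9},
  {"x":0,"y":-0.001,"z":0,"yaw":0.01,"fingers":0.9},
  {"x":0,"y":-0.001,"z":0,"yaw":0.01,"fingers":0.9},
])

```text
time: 18.6
eef_pos: [0.4592, -0.066, 0.0638]
tcp_rot: [0.999, 0.051, 0.001, 0.001]
contact_force: [5.5, -4.3, -6.9]
opening: 0.233
finger_force: 40.4
```

```bash
python3 st.py
```

```text
18.6 [ 0.45916582 -0.06596271  0.06382273] -84.15833945253505 tool F [5.  4.8 6.9] phi -83.77679261183235 0.10113012202175192 0.23286796193799514
```

>>> move_arm([
  {"x":0,"y":0.001,"z":0.001,"yaw":0,"fingers":0.75},
  {"x":0,"y":0.001,"z":0.001,"yaw":0,"fingers":0.6},
  {"x":0,"y":0.001,"z":0.001,"yaw":0,"fingers":0.5},
  {"x":0,"y":0.001,"z":0,"yaw":0,"fingers":0.4},
  {"x":0,"y":0.001,"z":0,"yaw":0,"fingers":0.4},
])

```text
time: 19.1
eef_pos: [0.4582, -0.0659, 0.0638]
tcp_rot: [0.999, 0.05, -0.0, -0.0]
contact_force: [-0.0, 0.2, 0.0]
opening: 0.6
finger_force: 0.0
```

>>> move_arm([
  {"x":0,"y":0,"z":-0.03,"yaw":0,"fingers":0.4},
  {"x":0,"y":0,"z":-0.07,"yaw":0,"fingers":0.4},
  {"x":0,"y":0,"z":-0.1,"yaw":0,"fingers":0.4},
  {"x":0,"y":0,"z":-0.1,"yaw":0,"fingers":0.4},
  {"x":0,"y":0,"z":-0.1,"yaw":0,"fingers":0.4},
])

```text
time: 19.6
eef_pos: [0.4586, -0.0661, 0.1644]
tcp_rot: [0.999, 0.05, 0.001, 0.0]
contact_force: [-0.5, 0.2, -0.2]
opening: 0.602
finger_force: 0.0
```

```bash
python3 - <<'E'
from h import *
s,im=snap('wrist','w9.png');np.save('s9.npy',s,allow_pickle=True);T=cam('wrist',s);print(s['eef_pos'],ang(s),s['contact_force'])
t=np.radians(-83.9);h=np.array((.5597,-.055,0));X=np.array((np.cos(t),np.sin(t),0));Y=np.array((-X[1],X[0],0))
f=lambda x,y,z:proj(T,h+x*X+y*Y+np.array((0,0,z))).round(1)
print('knob',f(0,-.1,.0895),f(0,-.1,.0605),'hub',f(0,0,.043),'seat',f(-.075,.031,.12),'stub',f(-.075,.056,.084),'tail',f(-.075,-.056,.084))
m=(im.max(2)<70).astype(np.uint8);n,l,st,c=cv2.connectedComponentsWithStats(m);print([(a.tolist(),b.round(1).tolist()) for a,b in zip(st[1:],c[1:]) if a[4]>200])
_,a=snap('scene','s2.png');_,b=snap('top','t2.png')
S=cam('scene');P=cam('top')
for n,q in(('ck',(.49,.101,.231)),):print(n,proj(S,q),proj(P,q))
for n,i,(x,y) in(('scene',a,(296,203)),('top',b,(286,246))):
    w=(i[y-25:y+25,x-25:x+25].max(2)<60).astype(np.uint8);k,l,st,c=cv2.connectedComponentsWithStats(w);print(n,[(r.tolist(),(q+[x-25,y-25]).round(1).tolist()) for r,q in zip(st[1:],c[1:]) if r[4]>15])
E
```

```text
[ 0.45864619 -0.0661422   0.16441164] -84.22621046677405 [-0.46753915  0.15091069 -0.24161615]
knob [322.  241.2] [322.2 229.7] hub [321.6  90. ] seat [1.64e+02 1.00e-01] stub [187.1 -26.4] tail [206.8 174.7]
[([0, 0, 253, 92, 5298], [137.0, 22.8]), ([0, 28, 55, 22, 379], [29.3, 40.7]), ([70, 57, 42, 12, 215], [93.5, 62.6]), ([584, 75, 36, 29, 275], [604.7, 89.5]), ([172, 153, 24, 18, 340], [184.1, 161.6]), ([218, 153, 35, 17, 474], [235.2, 159.9]), ([422, 202, 38, 52, 472], [439.8, 220.8]), ([310, 218, 29, 34, 787], [323.7, 234.9]), ([0, 279, 640, 201, 71206], [320.5, 412.0])]
ck [294.94853137 203.26888708] [286.46919631 245.76446691]
scene [([37, 3, 5, 8, 26], [309.5, 185.5]), ([0, 22, 10, 14, 37], [274.1, 208.3])]
top [([20, 21, 10, 9, 75], [285.3, 245.9])]
```

```bash
python3 - <<'E'
from h import *
legs([(.455,-.05,.34,-84),(.485,.1025,.34,-84)])
E
```

```text
x -0.0007 y -0.0158 z -0.1779 yaw -0.0039 dist 0.179
x 0.0458 y -0.1485 z -0.0000 yaw 0.0000 dist 0.155
```

>>> move_arm([
  {"x":-0.001,"y":0,"z":-0.05,"yaw":0,"fingers":0.4},
  {"x":-0.003,"y":0,"z":-0.1,"yaw":0,"fingers":0.4},
  {"x":-0.003,"y":0,"z":-0.14,"yaw":0,"fingers":0.4},
  {"x":-0.001,"y":-0.015,"z":-0.176,"yaw":0,"fingers":0.4},
  {"x":-0.001,"y":-0.015,"z":-0.176,"yaw":0,"fingers":0.4},
])

```text
time: 20.25
eef_pos: [0.4578, -0.051, 0.345]
tcp_rot: [0.999, 0.051, 0.004, 0.001]
contact_force: [-0.9, -0.1, -0.3]
opening: 0.598
finger_force: 0.0
```

>>> move_arm([
  {"x":0.012,"y":-0.04,"z":0,"yaw":0,"fingers":0.4},
  {"x":0.025,"y":-0.08,"z":0,"yaw":0,"fingers":0.4},
  {"x":0.038,"y":-0.12,"z":0,"yaw":0,"fingers":0.4},
  {"x":0.046,"y":-0.148,"z":0,"yaw":0,"fingers":0.4},
  {"x":0.046,"y":-0.148,"z":0,"yaw":0,"fingers":0.4},
])

```text
time: 20.75
eef_pos: [0.4862, 0.1032, 0.337]
tcp_rot: [0.999, 0.053, -0.002, -0.001]
contact_force: [0.6, -0.9, -0.4]
opening: 0.602
finger_force: 0.0
```

>>> move_arm([
  {"x":0,"y":0,"z":0,"yaw":0,"fingers":0.4},
  {"x":0,"y":0,"z":0,"yaw":0,"fingers":0.4},
])

```text
time: 20.95
eef_pos: [0.4865, 0.0997, 0.3385]
tcp_rot: [0.999, 0.05, -0.001, 0.0]
contact_force: [0.1, -0.6, 0.3]
opening: 0.599
finger_force: 0.0
```

```bash
python3 - <<'E'
from h import *
s,im=snap('wrist','w10.png');T=cam('wrist',s);print(s['eef_pos'],ang(s))
print('exp',proj(T,(.4915,.1025,.247)),proj(T,(.4915,.1025,.215)))
m=(im.max(2)<70).astype(np.uint8);n,l,st,c=cv2.connectedComponentsWithStats(m);print([(a.tolist(),b.round(1).tolist()) for a,b in zip(st[1:],c[1:]) if a[4]>200 and 200<b[0]<450])
g=im.max(2)
for r in range(190,290,6): print(r,' '.join('%d'%g[r,c] for c in range(270,380,4)))
E
```

```text
[0.4865093  0.09974976 0.33850557] -84.2745890334127
exp [319.53683782 229.08106485] [320.03290676 218.49547768]
[([289, 88, 48, 43, 1594], [312.4, 109.4]), ([306, 208, 28, 33, 719], [319.9, 224.0]), ([0, 279, 640, 201, 74154], [321.2, 411.6])]
190 138 133 137 137 142 94 142 144 142 139 141 122 178 204 150 147 148 145 145 146 143 149 145 96 120 191 194 102
196 141 135 127 136 107 96 142 139 143 143 142 115 173 205 154 141 143 142 145 144 145 143 146 145 94 121 191 195
202 145 138 132 128 128 92 145 146 142 143 142 102 173 205 155 141 141 139 141 147 147 144 143 146 139 108 141 196
208 146 153 148 139 121 85 143 139 144 142 140 88 62 92 109 147 147 147 143 141 145 149 146 150 143 143 123 121
214 147 151 149 150 130 80 138 140 141 140 48 49 46 48 46 40 142 145 141 147 147 147 146 146 151 145 144 147
220 147 143 150 143 139 85 137 140 142 118 48 50 55 51 50 49 117 144 146 144 145 148 147 147 148 143 146 144
226 155 146 152 148 144 95 142 83 111 61 46 50 56 59 65 47 73 147 145 143 147 146 146 145 146 149 148 147
232 150 149 150 141 144 130 135 125 135 123 53 53 58 55 57 53 138 147 145 14
[... 372 characters left out ...]
7 162
256 153 160 157 157 159 159 161 161 149 150 142 145 141 160 158 155 159 160 156 154 157 156 153 153 157 157 156 157
262 145 146 151 145 147 157 157 155 156 155 150 141 139 148 153 156 159 157 158 157 163 156 156 151 156 122 141 146
268 141 147 154 149 146 157 155 155 144 149 148 139 140 141 149 154 159 160 161 157 157 161 157 158 105 227 145 155
274 143 153 151 155 154 155 150 152 146 143 151 150 139 141 148 154 155 163 161 158 160 159 160 157 164 211 115 97
280 152 159 154 153 156 160 157 150 146 139 155 154 149 135 140 146 155 158 159 159 157 159 154 153 120 212 224 223
286 150 150 149 152 149 152 156 152 152 147 151 160 153 151 140 141 142 153 159 154 152 163 155 123 170 220 156 151
```

>>> move_arm([
  {"x":0.005,"y":-0.002,"z":0.04,"yaw":0,"fingers":0.4},
  {"x":0.005,"y":-0.002,"z":0.075,"yaw":0,"fingers":0.4},
  {"x":0.005,"y":-0.002,"z":0.1,"yaw":0,"fingers":0.4},
  {"x":0.005,"y":-0.002,"z":0.1,"yaw":0,"fingers":0.4},
])

```text
time: 21.4
eef_pos: [0.489, 0.1019, 0.2351]
tcp_rot: [0.999, 0.049, -0.005, -0.0]
contact_force: [-0.2, 0.1, -1.0]
opening: 0.598
finger_force: 0.0
```

>>> move_arm([
  {"x":0,"y":0,"z":0.01,"yaw":0,"fingers":0.4},
  {"x":0,"y":0,"z":0.018,"yaw":0,"fingers":0.4},
  {"x":0,"y":0,"z":0.02,"yaw":0,"fingers":0.4},
  {"x":0,"y":0,"z":0.02,"yaw":0,"fingers":0.4},
])

```text
time: 21.8
eef_pos: [0.4919, 0.103, 0.2203]
tcp_rot: [0.999, 0.05, 0.0, 0.0]
contact_force: [-0.0, -0.6, 0.1]
opening: 0.598
finger_force: 0.0
```

>>> move_arm([
  {"x":0,"y":0,"z":0.003,"yaw":0,"fingers":0.5},
  {"x":0,"y":0,"z":0.003,"yaw":0,"fingers":0.6},
  {"x":0,"y":0,"z":0.003,"yaw":0,"fingers":0.7},
  {"x":0,"y":0,"z":0.003,"yaw":0,"fingers":0.8},
  {"x":0,"y":0,"z":0.003,"yaw":0,"fingers":0.9},
], force=60)

```text
time: 22.3
eef_pos: [0.4917, 0.1033, 0.2172]
tcp_rot: [0.999, 0.05, 0.0, -0.0]
contact_force: [-0.5, 0.4, 1.4]
opening: 0.232
finger_force: 58.6
```

>>> move_arm([
  {"x":0,"y":0,"z":0,"yaw":0,"fingers":0.9},
  {"x":0,"y":0,"z":0,"yaw":0,"fingers":0.9},
])

```text
time: 22.5
eef_pos: [0.4917, 0.1033, 0.2172]
tcp_rot: [0.999, 0.05, 0.0, -0.0]
contact_force: [-1.1, 0.4, 2.5]
opening: 0.234
finger_force: 58.7
```

```bash
python3 st.py
```

```text
22.5 [0.49170907 0.10329129 0.21719257] -84.22116654351416 tool F [-1.  -0.5 -2.5] phi 203.2449968729884 0.17227565393517089 0.23365663390199634
```

>>> move_arm([
  {"x":0,"y":0,"z":0.004,"yaw":0,"fingers":0.9},
  {"x":0,"y":0,"z":0.008,"yaw":0,"fingers":0.9},
  {"x":0,"y":0,"z":0.012,"yaw":0,"fingers":0.9},
  {"x":0,"y":0,"z":0.016,"yaw":0,"fingers":0.9},
  {"x":0,"y":0,"z":0.02,"yaw":0,"fingers":0.9},
])

```text
time: 23.0
eef_pos: [0.4917, 0.1033, 0.1967]
tcp_rot: [0.999, 0.05, 0.0, -0.0]
contact_force: [-1.9, 1.4, 5.3]
opening: 0.235
finger_force: 59.1
```

```bash
python3 st.py
```

```text
23.0 [0.49172495 0.10326993 0.19670347] -84.2244748567949 tool F [-1.8 -1.6 -5.3] phi 203.24294665454084 0.1722497514373074 0.2349182606619452
```

>>> move_arm([
  {"x":0,"y":0,"z":0.004,"yaw":0,"fingers":0.9},
  {"x":0,"y":0,"z":0.008,"yaw":0,"fingers":0.9},
  {"x":0,"y":0,"z":0.012,"yaw":0,"fingers":0.9},
  {"x":0,"y":0,"z":0.016,"yaw":0,"fingers":0.9},
  {"x":0,"y":0,"z":0.02,"yaw":0,"fingers":0.9},
])

```text
time: 23.5
eef_pos: [0.4917, 0.1033, 0.1765]
tcp_rot: [0.999, 0.05, 0.0, -0.0]
contact_force: [-2.0, 3.2, 5.2]
opening: 0.236
finger_force: 59.1
```

```bash
python3 st.py; python3 -c "
from h import *
_,b=snap('scene','s3.png')"
```

```text
23.5 [0.49171464 0.10325133 0.17653944] -84.22860782182039 tool F [-1.7 -3.4 -5.2] phi 203.24853833529767 0.17223673510896204 0.23556457012632592
```

```bash
cat > tm.py <<'E'
from h import *
import sys
a=cv2.imread('pics/s0.png');b=cv2.imread('pics/'+sys.argv[1]);S=cam('scene')
for n,(x0,y0,x1,y1) in{'dial':(328,203,360,233),'clampdial':(330,205,356,230)}.items():
    t=cv2.resize(a[y0:y1,x0:x1],None,fx=4,fy=4,interpolation=cv2.INTER_CUBIC);B=cv2.resize(b[y0-10:y1+50,x0-20:x1+20],None,fx=4,fy=4,interpolation=cv2.INTER_CUBIC)
    r=cv2.matchTemplate(B,t,cv2.TM_CCOEFF_NORMED);_,v,_,p=cv2.minMaxLoc(r);print(n,v,p[0]/4-20,p[1]/4-10)
q=np.array((.54,.03,.19))
for d in(.03,.04,.0407,.05,.054):print(d,proj(S,q-[0,0,d])-proj(S,q))
E
python3 tm.py s3.png
```

```text
dial 0.6500976085662842 -0.5 12.25
clampdial 0.8699094653129578 -0.5 12.25
0.03 [-0.27577523  8.71078704]
0.04 [-0.36521591 11.53590923]
0.0407 [-0.37143151 11.73223875]
0.05 [-0.45345607 14.32311131]
0.054 [-0.48842139 15.42754507]
```

>>> move_arm([
  {"x":0,"y":0,"z":0.002,"yaw":0,"fingers":0.9},
  {"x":0,"y":0,"z":0.004,"yaw":0,"fingers":0.9},
  {"x":0,"y":0,"z":0.006,"yaw":0,"fingers":0.9},
  {"x":0,"y":0,"z":0.008,"yaw":0,"fingers":0.9},
  {"x":0,"y":0,"z":0.008,"yaw":0,"fingers":0.9},
])

```text
time: 24.05
eef_pos: [0.4917, 0.1032, 0.1685]
tcp_rot: [0.999, 0.05, 0.0, -0.0]
contact_force: [0.5, 5.0, 2.4]
opening: 0.233
finger_force: 59.0
```

>>> move_arm([
  {"x":0,"y":0,"z":0.001,"yaw":0,"fingers":0.9},
  {"x":0,"y":0,"z":0.002,"yaw":0,"fingers":0.9},
  {"x":0,"y":0,"z":0.002,"yaw":0,"fingers":0.9},
])

```text
time: 24.35
eef_pos: [0.4917, 0.1032, 0.1669]
tcp_rot: [0.999, 0.05, 0.0, -0.0]
contact_force: [-0.7, 5.6, 3.4]
opening: 0.234
finger_force: 59.1
```

>>> move_arm([
  {"x":0,"y":0,"z":0.001,"yaw":0,"fingers":0.9},
  {"x":0,"y":0,"z":0.002,"yaw":0,"fingers":0.9},
  {"x":0,"y":0,"z":0.002,"yaw":0,"fingers":0.9},
])

```text
time: 24.65
eef_pos: [0.4917, 0.1032, 0.1651]
tcp_rot: [0.999, 0.05, 0.0, -0.0]
contact_force: [-1.3, 4.8, 5.3]
opening: 0.229
finger_force: 59.1
```

```bash
python3 st.py; python3 -c "
from h import *
_,b=snap('scene','s4.png')"; python3 tm.py s4.png | head -2
```

```text
24.65 [0.49172851 0.10321292 0.16508125] -84.22886888287977 tool F [-0.8 -4.9 -5.3] phi 203.2493447900925 0.1721959738914387 0.2292626017800526
dial 0.5958251357078552 -0.75 15.75
clampdial 0.794901967048645 -0.75 15.75
```

>>> move_arm([
  {"x":0,"y":0,"z":0.001,"yaw":0,"fingers":0.9},
  {"x":0,"y":0,"z":0.0017,"yaw":0,"fingers":0.9},
  {"x":0,"y":0,"z":0.0017,"yaw":0,"fingers":0.9},
  {"x":0,"y":0,"z":0.0017,"yaw":0,"fingers":0.9},
])

```text
time: 25.1
eef_pos: [0.4917, 0.1032, 0.1635]
tcp_rot: [0.999, 0.05, 0.0, -0.0]
contact_force: [-0.6, 4.4, 5.5]
opening: 0.23
finger_force: 59.2
```

```bash
python3 st.py; python3 -c "
from h import *
_,b=snap('scene','s5.png')"; python3 tm.py s5.png | head -2
```

```text
25.1 [0.4917191  0.10321429 0.16348407] -84.22451594984138 tool F [-0.1 -4.5 -5.5] phi 203.25204060808596 0.17220094106379213 0.23000807045126273
dial 0.5829105377197266 -1.0 16.0
clampdial 0.7872875332832336 -0.75 16.25
```

>>> move_arm([
  {"x":0,"y":0,"z":0,"yaw":0,"fingers":0.75},
  {"x":0,"y":0,"z":0,"yaw":0,"fingers":0.6},
  {"x":0,"y":0,"z":0,"yaw":0,"fingers":0.5},
  {"x":0,"y":0,"z":0,"yaw":0,"fingers":0.4},
  {"x":0,"y":0,"z":0,"yaw":0,"fingers":0.4},
])

```text
time: 25.65
eef_pos: [0.4912, 0.1026, 0.1625]
tcp_rot: [0.999, 0.05, -0.001, 0.0]
contact_force: [-0.1, 0.6, -0.6]
opening: 0.597
finger_force: 0.0
```

>>> move_arm([
  {"x":0,"y":0,"z":-0.015,"yaw":0,"fingers":0.4},
  {"x":0,"y":0,"z":-0.04,"yaw":0,"fingers":0.4},
  {"x":0,"y":0,"z":-0.08,"yaw":0,"fingers":0.4},
  {"x":0,"y":0,"z":-0.12,"yaw":0,"fingers":0.4},
  {"x":0,"y":0,"z":-0.15,"yaw":0,"fingers":0.4},
])

```text
time: 26.15
eef_pos: [0.492, 0.1028, 0.3158]
tcp_rot: [0.999, 0.05, 0.001, 0.0]
contact_force: [-0.1, -0.8, -0.0]
opening: 0.601
finger_force: 0.0
```

```bash
python3 st.py; python3 - <<'E'
from h import *
_,b=snap('scene','s6.png'); a=cv2.imread('pics/s0.png')
# dial pixel values before/after (needle)
g=cv2.cvtColor(b,cv2.COLOR_RGB2GRAY);h=cv2.cvtColor(a,cv2.COLOR_BGR2GRAY)
print(h[204:232,330:358]);print(g[220:248,329:357])
E
python3 tm.py s6.png | head -2
```

```text
26.15 [0.49199469 0.10280403 0.31582066] -84.23287093136577 tool F [-0.2  0.8  0. ] phi 203.2215954469309 0.17171523566301033 0.6005930139908119
[[143 143 144 141 126 119 131 149 167 178 180 178 183 183 162 147 145 148
  153 152 152 154 155 147 136 113  76  43]
 [146 143 145 146 146 138 130 123 135 147 151 159 168 176 173 159 149 150
  152 155 154 154 154 155 154 143 115  84]
 [144 144 145 147 149 149 142 127 128 138 152 159 168 179 183 178 166 154
  151 152 155 157 154 150 151 152 144 135]
 [147 146 145 144 147 136 144 144 148 159 168 172 182 195 195 194 188 179
  149 124 130 147 154 151 152 154 154 151]
 [145 144 146 128 109  95 106 115 138 163 176 156 148 168 165 182 198 202
  166 117 103 120 141 149 151 152 153 152]
 [145 134 117  92  72  71  77  83 101 127 151 137 118 136 144 181 208 209
  196 158 112 101 113 131 147 154 153 156]
 [135 105  77  68  70  70  69  72  80  91 113 124 129 151 171 195 210 209
  205 191 155 113  96 109 136 153 152 151]
 [124  82  92 111 113 113 101  82  74  81  91 108 128 175 203 213 213 208
  205 204 190 141  94 103 134 147 150 152]
 [104  80  99 110 1
[... 4972 characters left out ...]
 76  62  83  88  75  72  89 114 120 127]
 [ 99  83  79  95 103 101  99 105 106 116 130 130 129 116 118 118 119 100
   67  55  63  70  67  69  80 107 122 123]
 [ 88  74  84  97 101 102 101 101  99  98 105 107 108 106 107 120 127  98
   55  55  61  69  67  72  73  85 101 114]
 [ 76  72  88 102 101 102  99  98  98  89  82  84  96 101 108 105  94  72
   76 109  99  77  82  84  75  77  87 107]
 [ 67  83  97 101 101  98 100  98  99  98  92  87  91  82  86  83  74  78
  135 180 152  93  86  96  83  73  76 102]
 [ 77  90  99 100  96  99 102 107 118 118 101  81  75  78 104 129 143 132
  141 181 174 112  76  83  77  70  68  93]]
dial 0.5825817584991455 -1.0 16.0
clampdial 0.787384569644928 -0.75 16.25
```

```bash
python3 -c "
from plant import ctrl
print(ctrl.sign_off())"
```

```text
the job is handed in; nothing more can be done
None
```

The job is handed in: the camshaft is seated in both V-blocks, the plate is clicked into its notch, and the plunger is pushed in about 4 mm (estimated from carriage travel and the dial needle); the sign-off gave no verdict.

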